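# Set and load the nut mill

## Task

Get the nut mill ready for this batch of walnuts. While the hopper is still empty and covered, push the catch drawer fully home and roll the thumbwheel to click 6, the walnut setting (the long mark on its scale). Then slide the hopper cover fully open, tip the tray of walnuts into the hopper, put in every walnut lying loose on the counter as well, slide the cover fully shut over them, and leave the empty tray standing level on the counter without upsetting the jar of nuts, the mug or the kitchen timer.

Things in the scene. Friction and masses are not known exactly. Their poses are not given: they have to be found in the camera images.
- mill: electric nut mill, fixed: white housing, square steel hopper at its left rear, motor housing to the right of that, lower control deck in front of the motor. Origin on the counter under the hopper's centre; x to its back (away from the robot), y to its left, z up. Hopper outside +-64 mm in x and y, with a drawer casing in front of it (to x = -115 mm, 70 mm high).
- hopper_mouth (a point): centre of the hopper's mouth at rim height, 160 mm above the counter; axes as the mill's. The mouth is 112 x 112 mm; two rails at x = +-67 mm stand 7 mm above the rim; steel rollers about 76 mm below it carry the nuts. It holds the whole batch below the rim if they are spread out.
- deck_top (a point): middle of the control deck's flat top, mill frame (-101, -126, 110) mm; the deck spans 78 mm along the mill's x and 112 mm along its y and carries the thumbwheel and its scale.
- gap_wheel (a joint): knurled black thumbwheel that sets the roller gap, rad: level axis along the mill's y, radius 30 mm, 16 mm wide, standing 16 mm out of the deck. Grows as its top is rolled away from the robot (mill +x). Rests only on clicks, 0.2618 rad (7.9 mm of rim) apart, from stop 0 to stop 2.094 (click 8); click 6 is 1.571. About 1.5 N along the rim moves it a click; press down 3 to 6 N for grip.
- scale_pointer_tip (a point): top of the small steel pointer in the slot 33 mm to the right of the wheel. It moves 6 mm towards the mill's back per click, along nine marks for clicks 0 (nearest) to 8; the mark of click 6 is twice as long as the others.
- wheel_top (a point): the top of the thumbwheel's rim, mill frame (-104, -105, 126) mm; axes as the mill's. It does not turn with the wheel.
- catch_drawer (a joint): how far the catch drawer stands out of the mill's front, below the hopper, in m: 0 is fully home, it slides out towards the mill's -x (at most 0.06); about 1.2 N moves it.
- drawer_front (a point): centre of the catch drawer's front face (116 mm wide, 52 mm high, 36 mm above the counter); moves with the drawer. A steel pull, 36 mm wide and 5 mm thick, stands 11 mm out of the face, 16 mm above this point. Home, this point is at mill x = -123 mm.
- hopper_cover (a joint): how far the hopper's flat cover has been slid, in m: 0 is shut, 0.118 fully open. It slides to the mill's right (its -y) on rails, over the motor housing (mill frame x -64 to 64, y -184 to -64, top z 157 mm); about 1 N moves it and it stays where it is left.
- cover_knob (a point): middle of the black bar knob on top of the cover: the bar is 46 mm along the mill's x, 14 mm along its y and 24 mm tall (12 mm above and below this point), standing on the middle of the cover; moves with the cover.
- nut_tray: loose steel nut tray, 160 long (its x) x 92 mm wide, about 0.28 kg, 32 mm walls at back and sides; the +x end is open and pours: over the last 35 mm the 4 mm floor ramps up by 0.18 rad to a lip. A dark wooden bridge handle crosses its middle. Origin at the centre of its underside; x towards the lip, z up. Tilted lip-down by 0.55 to 0.8 rad the nuts roll out.
- tray_lip (a point): middle of the tray's pouring lip: tray frame (80, 0, 10) mm.
- tray_handle (a point): middle of the tray's wooden handle bar: tray frame (0, 0, 78) mm. The bar is 14 mm thick along the tray's x, 100 mm along its y and 24 mm tall, flat-sided; there are 62 mm of free height between it and the tray's floor.
- walnut_1: a whole walnut, 40 long (its x) x 35 x 33 mm, 14 g, lightly ridged and egg-shaped; origin at its centre, 17 mm above what it lies on. Starts in the tray; may be absent.
- walnut_2: a whole walnut, 40 long (its x) x 35 x 33 mm, 14 g, lightly ridged and egg-shaped; origin at its centre, 17 mm above what it lies on. Starts in the tray; may be absent.
- walnut_3: a whole walnut, 40 long (its x) x 35 x 33 mm, 14 g, lightly ridged and egg-shaped; origin at its centre, 17 mm above what it lies on. Starts in the tray; may be absent.
- walnut_4: a whole walnut, 40 long (its x) x 35 x 33 mm, 14 g, lightly ridged and egg-shaped; origin at its centre, 17 mm above what it lies on. Starts in the tray; may be absent.
- walnut_5: a whole walnut, 40 long (its x) x 35 x 33 mm, 14 g, lightly ridged and egg-shaped; origin at its centre, 17 mm above what it lies on. Starts in the tray; may be absent.
- walnut_6: a whole walnut, 40 long (its x) x 35 x 33 mm, 14 g, lightly ridged and egg-shaped; origin at its centre, 17 mm above what it lies on. Starts loose on the counter; may be absent.
- walnut_7: a whole walnut, 40 long (its x) x 35 x 33 mm, 14 g, lightly ridged and egg-shaped; origin at its centre, 17 mm above what it lies on. Starts loose on the counter; may be absent.
- walnut_8: a whole walnut, 40 long (its x) x 35 x 33 mm, 14 g, lightly ridged and egg-shaped; origin at its centre, 17 mm above what it lies on. Starts loose on the counter; may be absent.
- nut_jar: glass jar of mixed nuts, 93 mm wide, 89 mm high, a bystander; origin under its centre.
- mug: white mug, 83 x 113 x 93 mm with its handle, a bystander; origin on its underside.
- timer: round wind-up kitchen timer, 66 mm wide, 48 mm high, a bystander; origin under its centre.

How it is judged (in metres and radians):
On the way, in this order (a step that is already met when the one before it is completed fails the run):
1. with the cover shut and no nut in the hopper, the drawer is fully home and the thumbwheel rests on click 6 (value of joint gap_wheel between 1.49 and 1.65 rad and value of joint catch_drawer below 0.004 m and value of joint hopper_cover below 0.012 m and not (x of walnut_1 in the frame of hopper_mouth between -0.058 and 0.058 m and y of walnut_1 in the frame of hopper_mouth between -0.058 and 0.058 m and z of walnut_1 in the frame of hopper_mouth between -0.09 and 0 m) and not (x of walnut_2 in the frame of hopper_mouth between -0.058 and 0.058 m and y of walnut_2 in the frame of hopper_mouth between -0.058 and 0.058 m and z of walnut_2 in the frame of hopper_mouth between -0.09 and 0 m) and not (x of walnut_3 in the frame of hopper_mouth between -0.058 and 0.058 m and y of walnut_3 in the frame of hopper_mouth between -0.058 and 0.058 m and z of walnut_3 in the frame of hopper_mouth between -0.09 and 0 m) and not (x of walnut_4 in the frame of hopper_mouth between -0.058 and 0.058 m and y of walnut_4 in the frame of hopper_mouth between -0.058 and 0.058 m and z of walnut_4 in the frame of hopper_mouth between -0.09 and 0 m) and not (x of walnut_5 in the frame of hopper_mouth between -0.058 and 0.058 m and y of walnut_5 in the frame of hopper_mouth between -0.058 and 0.058 m and z of walnut_5 in the frame of hopper_mouth between -0.09 and 0 m) and not (x of walnut_6 in the frame of hopper_mouth between -0.058 and 0.058 m and y of walnut_6 in the frame of hopper_mouth between -0.058 and 0.058 m and z of walnut_6 in the frame of hopper_mouth between -0.09 and 0 m) and not (x of walnut_7 in the frame of hopper_mouth between -0.058 and 0.058 m and y of walnut_7 in the frame of hopper_mouth between -0.058 and 0.058 m and z of walnut_7 in the frame of hopper_mouth between -0.09 and 0 m) and not (x of walnut_8 in the frame of hopper_mouth between -0.058 and 0.058 m and y of walnut_8 in the frame of hopper_mouth between -0.058 and 0.058 m and z of walnut_8 in the frame of hopper_mouth between -0.09 and 0 m)), for 0.4 s.
2. the hopper cover is slid fully open (to within 12 mm) (value of joint hopper_cover above 0.106 m), for 0.2 s.
3. the tray is tipped, its lip down over the open hopper (angle between nut_tray's own z axis and vertical above 0.4 rad and x of tray_lip in the frame of hopper_mouth between -0.06 and 0.06 m and y of tray_lip in the frame of hopper_mouth between -0.07 and 0.07 m and z of tray_lip in the frame of hopper_mouth between -0.03 and 0.12 m), for 0.2 s.
At the end, for the whole second after the job is handed in: every walnut lies in the hopper below its rim, the cover is shut to within 5 mm, the thumbwheel rests on click 6 (within a third of a click), the drawer is home to within 4 mm, and the tray stands flat on the counter at rest (x of walnut_1 in the frame of hopper_mouth between -0.058 and 0.058 m and y of walnut_1 in the frame of hopper_mouth between -0.058 and 0.058 m and z of walnut_1 in the frame of hopper_mouth between -0.09 and -0.01 m and x of walnut_2 in the frame of hopper_mouth between -0.058 and 0.058 m and y of walnut_2 in the frame of hopper_mouth between -0.058 and 0.058 m and z of walnut_2 in the frame of hopper_mouth between -0.09 and -0.01 m and x of walnut_3 in the frame of hopper_mouth between -0.058 and 0.058 m and y of walnut_3 in the frame of hopper_mouth between -0.058 and 0.058 m and z of walnut_3 in the frame of hopper_mouth between -0.09 and -0.01 m and x of walnut_4 in the frame of hopper_mouth between -0.058 and 0.058 m and y of walnut_4 in the frame of hopper_mouth between -0.058 and 0.058 m and z of walnut_4 in the frame of hopper_mouth between -0.09 and -0.01 m and x of walnut_5 in the frame of hopper_mouth between -0.058 and 0.058 m and y of walnut_5 in the frame of hopper_mouth between -0.058 and 0.058 m and z of walnut_5 in the frame of hopper_mouth between -0.09 and -0.01 m and x of walnut_6 in the frame of hopper_mouth between -0.058 and 0.058 m and y of walnut_6 in the frame of hopper_mouth between -0.058 and 0.058 m and z of walnut_6 in the frame of hopper_mouth between -0.09 and -0.01 m and x of walnut_7 in the frame of hopper_mouth between -0.058 and 0.058 m and y of walnut_7 in the frame of hopper_mouth between -0.058 and 0.058 m and z of walnut_7 in the frame of hopper_mouth between -0.09 and -0.01 m and x of walnut_8 in the frame of hopper_mouth between -0.058 and 0.058 m and y of walnut_8 in the frame of hopper_mouth between -0.058 and 0.058 m and z of walnut_8 in the frame of hopper_mouth between -0.09 and -0.01 m and value of joint gap_wheel between 1.49 and 1.65 rad and value of joint catch_drawer below 0.004 m and value of joint hopper_cover below 0.005 m and height (world z) of nut_tray between -0.004 and 0.005 m and angle between nut_tray's own z axis and vertical below 0.06 rad and linear speed of nut_tray below 0.02 m/s); the robot touches nothing.
It fails at once if the jar of nuts is upset or shoved more than 5 cm (angle between nut_jar's own z axis and vertical above 0.5 rad or distance of nut_jar from where it was at the start of the episode above 0.05 m).
It fails at once if the mug is upset or shoved more than 5 cm (angle between mug's own z axis and vertical above 0.5 rad or distance of mug from where it was at the start of the episode above 0.05 m).
It fails at once if the kitchen timer is upset or shoved more than 5 cm (angle between timer's own z axis and vertical above 0.5 rad or distance of timer from where it was at the start of the episode above 0.05 m).
Of walnut_1, walnut_2, walnut_3, walnut_4, walnut_5 only 3 to 5 are there at a start; the rules pass over those that are not, and their reading is None.
Of walnut_6, walnut_7, walnut_8 only 2 to 3 are there at a start; the rules pass over those that are not, and their reading is None.
At some moment in a run one of nut_tray may be knocked a few centimetres aside while the robot is not near it.
It also fails if it takes over 210 s, if anything falls off the work surface, if the arm or the gripper's body presses on something with over 40 N, if the wrist force passes 120 N, or if a joint passes its speed limit or range.

## Robot

A 7-joint arm with a two-finger parallel gripper is mounted at the origin on the work surface; the furniture and walls round the work are solid. World frame = base frame: x ahead of the robot, y to its left, z up, the work surface at z = 0. Lengths are in m, angles in degrees, forces in N, time in s.
With the tool pointing down it reaches from about 0.425 to 0.875 m from the base axis. Payload 8.4 kg.
Tool frame: the origin (TCP) lies at the very end of the fingers, on their centre line; the grasp point (between the pads) lies arm.pinch_z behind it (arm.pinch_z is the distance from the TCP to the grasp point, in m); z points along the fingers, y is the line along which they close (so a half turn about z gives the same grasp; the last joint's range is limited). The gripper opens to 87 mm and grips with 3 to 60 N. Pads are 19 mm wide; open, the fingers measure 117 mm over their backs; the gripper's body (75 mm by 190 mm) begins 51 mm behind the grasp point.
Start: joints at [66.91, 19.091, 2.286, 83.961, -0.768, 76.965, -3.352], TCP at [0.194, -0.62, 0.198] pointing down, gripper open.
Joint ranges: [-147.57, 147.57], [-21.85, 119.76], [-74.77, 79.35], [14.55, 137.4], [-85.83, 265.84], [4.83, 119.75], [-152.11, 152.11]. Speed limits (degrees/s): [127.2, 127.2, 159.86, 159.86, 180, 180, 180].

## Interface

Orientations are given as a 3x3 rotation matrix whose columns are the frame's x, y, z axes.
In Python, from bench import arm, eyes, job gives the robot as it stands (arm), with the cameras (eyes) and the job (job).
- The arm moves only by the shell command python3 inch.py FILE, which reads ROWS from the file FILE. ROWS is a JSON object whose key "plan" holds a list of rows, 1 to 5 of them, each of 7 numbers: the opening from 0.0 (shut) to 1.0 (fully open), then dx, dy, dz in m, then a rotation vector rx, ry, rz in degrees; each row shifts and turns the commanded pose from where the row before left it, along the tool's axes as they then stand; what a row does not reach is not made up. A row lasts 1/10 s, in which the tool goes at most 0.05 m and 8.59 degrees, less where a joint would pass 70% of its speed; a pose out of reach is approached as far as the arm can. The fingers move at their own pace and stop on an object; the grip force is fixed at half the most. Time passes only in rows, so rows that do not move let the fingers close. It prints the time, the measured TCP pose, the force, the opening and the grip force at its end. Input that does not fit is refused with a message, and nothing moves.
- arm.observe(): the state, without advancing time (a new reading comes with each control period).
- eyes.camera(name): name is "scene" or "top" or "wrist"; returns a dict with "img" (420x560x3 uint8, red, green, blue), "z_map" (420x560 float32, m along the optical axis (not along the pixel's ray), 0 where there is no reading), "fov_y" (degrees; the focal length in pixels is half the picture's height over the tangent of half this angle, whatever the lens; pixels are square), "cx", "cy" (the principal point, pixels), "origin" and "attitude" of the camera in the world; the wrist camera has in their place "T_tool_cam" (4x4, takes a point from camera to tool coordinates, whose origin is the TCP and whose axes are the flange's). Camera axes: x right, y down, z forward; pixel columns grow to the right and rows downward; lengths in m; the calibration is good to about 2 mm. A picture is of the moment at which its call begins: read the wrist's pose just before it.
- job.hand_in(): hands the job in; it is judged then, once.
The state is a dict: "time_s": time; "joint_pos": joint angles; "joint_vel": joint speeds; "effort": joint torques, N m; "tool_pos": TCP position; "tcp_rot": TCP orientation; "ft_force": force on the tool from outside, world axes, zero at the start; "wrist_torque": the same for the moment, N m; "finger_gap": opening from 0.0 (shut) to 1.0 (fully open); "gripper_force": force on a finger pad.
Only numpy, scipy, OpenCV 4.12 (cv2) and the standard library are available. Lean on these libraries where they do the work, as an engineer would, in place of code of your own. Each camera call takes 0.05 s, during which the arm holds its last target. There are 200 camera calls.

## Working session

There is one attempt and no reset: what is moved stays moved. The work goes in short steps, Python scripts to look and compute and a shell command to move; the robot and the scene stay as the last step left them, time stands still between calls to the robot, and variables do not carry over. Pictures are saved under pics/ and viewed, at most 14 in all, crops included, and the job is handed in when it is done.

```bash
ls; mkdir -p pics
cat > h.py <<'E'
import numpy as np, cv2, json
from bench import arm, eyes, job
def save(n,c): cv2.imwrite(f'pics/{n}.png',c['img'][:,:,::-1])
def cloud(c,T=None):
    z=c['z_map']; h,w=z.shape; f=h/2/np.tan(np.radians(c['fov_y']/2))
    v,u=np.mgrid[:h,:w]
    P=np.stack([(u-c['cx'])*z/f,(v-c['cy'])*z/f,z],-1)
    if T is None: R=np.array(c['attitude']);o=np.array(c['origin'])
    else: R=T[:3,:3];o=T[:3,3]
    W=P@R.T+o; W[z==0]=np.nan
    return W
def wrist():
    s=arm.observe(); c=eyes.camera('wrist')
    T=np.eye(4);T[:3,:3]=s['tcp_rot'];T[:3,3]=s['tool_pos']
    T=T@np.array(c['T_tool_cam'])
    return c,cloud(c,T)
E
python3 - <<'E'
from h import *
s=arm.observe(); print(s, arm.pinch_z)
for n in ['scene','top']:
    c=eyes.camera(n); save(n+'0',c); np.save(f'{n}0.npy',cloud(c)); print(n,c['origin'],np.round(c['attitude'],3).tolist(),c['fov_y'],c['cx'],c['cy'])
E
```

```text
bench.py
inch.py
pics
{'time_s': 0.0, 'joint_pos': array([66.91041239, 19.13273748,  2.28363991, 84.01066983, -0.76734613,
       76.96504603, -3.35195367]), 'joint_vel': array([ 0.08023095, -0.04349754, -0.00425329,  0.09906093,  0.0944539 ,
       -0.02660574,  0.0388742 ]), 'effort': array([-8.30185654e-04, -6.56370878e+01,  1.33429360e+00, -4.03804564e+01,
       -5.99397440e-02,  4.47047548e-02,  1.90781134e-04]), 'tool_pos': array([ 0.19426548, -0.61976167,  0.19685136]), 'tcp_rot': array([[ 9.54210451e-01,  2.99135528e-01, -5.93193880e-04],
       [ 2.99136095e-01, -9.54209254e-01,  1.51514532e-03],
       [-1.12797296e-04, -1.62321320e-03, -9.99998676e-01]]), 'ft_force': array([ 0.26594419, -0.15569656,  0.52907417]), 'wrist_torque': array([-0.01476842,  0.04706789,  0.06860798]), 'gripper_force': 0.0, 'finger_gap': 0.9987152782349973} 0.0187
scene [-0.51921848  0.53394565  1.13900177] [[-0.445, -0.573, 0.688], [-0.895, 0.266, -0.357], [0.021, -0.775, -0.632]] 50.84669739469456 274.81804940104274 214.10767445614707
top [ 0.30978873 -0.04109815  1.58150406] [[-0.007, -0.984, 0.18], [-1.0, 0.01, 0.018], [-0.02, -0.18, -0.984]] 44.194363898382655 270.6892843223503 208.80143146844577
```

View pics/scene0.png

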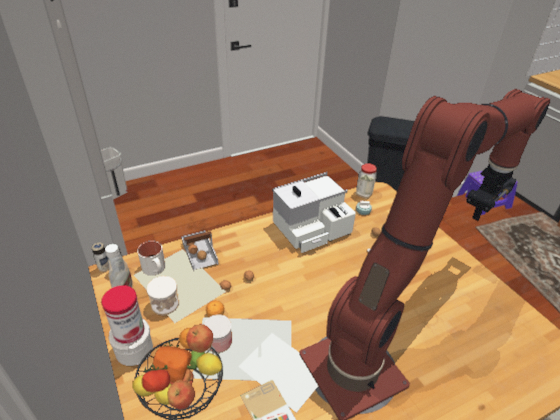

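View pics/top0.png

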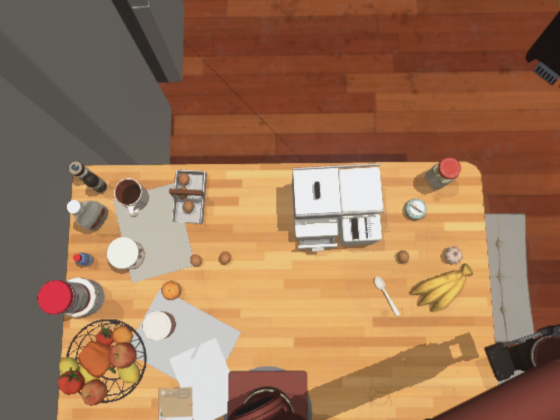

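The top view shows the mill at about px (338,207), the tray at (189,197), loose walnuts at (196,260), (225,258) and (403,256), the timer at (416,209), and the jar at (445,172).

Run:
```python
from h import *
W=np.load('top0.npy'); im=cv2.imread('pics/top0.png')
def q(u,v): return np.round(W[v,u],3)
for n,p in dict(w1=(196,260),w2=(225,258),w3=(403,256),timer=(416,209),jar=(448,170),mug=(124,253),knob=(317,190),counter=(260,300),handle=(186,192),mug2=(129,192)).items(): print(n,q(*p))
# walnut centroid by height
for n,(u,v) in dict(w1=(196,260),w2=(225,258),w3=(403,256)).items():
    P=W[v-12:v+13,u-12:u+13].reshape(-1,3); P=P[P[:,2]>0.012]; print(n,P.mean(0).round(3),P.max(0).round(3),P.min(0).round(3),len(P))
# mill high tops
m=(W[...,2]>0.14)&(W[...,2]<0.2); m[:, :285]=0; m[:,395:]=0; m[260:]=0
P=W[m]; print(len(P),np.histogram(P[:,2],12)); 
r=cv2.minAreaRect((P[:,:2]*1000).astype(np.float32)); print('mill',r, cv2.boxPoints(r))
k=(W[...,2]>0.178)&m; P=W[k]; print('knob',P.mean(0),cv2.minAreaRect((P[:,:2]*1000).astype(np.float32)))
# tray
t=np.zeros_like(m); t[160:235,165:215]=1
P=W[t&(W[...,2]>0.025)&(W[...,2]<.12)]; r=cv2.minAreaRect((P[:,:2]*1000).astype(np.float32)); print('tray',r)
P=W[t&(W[...,2]>0.08)]; print('handle',P.mean(0),cv2.minAreaRect((P[:,:2]*1000).astype(np.float32)))
a=cv2.resize(im[155:260,280:400],None,fx=3.3,fy=3.3,interpolation=2); b=cv2.resize(im[155:260,110:230],None,fx=3.3,fy=3.3,interpolation=2)
cv2.imwrite('pics/crop0.png',np.hstack([b,a]))
```

```text
w1 [0.439 0.212 0.035]
w2 [0.444 0.125 0.035]
w3 [ 0.445 -0.405  0.039]
timer [ 0.589 -0.454  0.028]
jar [ 0.681 -0.522  0.137]
mug [0.456 0.413 0.089]
knob [ 0.615 -0.143  0.194]
counter [0.32  0.022 0.004]
handle [0.635 0.236 0.091]
mug2 [0.65  0.424 0.031]
w1 [0.441 0.215 0.029] [0.474 0.234 0.039] [0.425 0.199 0.014] 116
w2 [0.447 0.127 0.028] [0.467 0.144 0.044] [0.43  0.111 0.017] 118
w3 [ 0.446 -0.407  0.028] [ 0.465 -0.39   0.04 ] [ 0.429 -0.424  0.014] 119
4265 (array([   6,   62,  447, 1049, 1050, 1227,  327,    8,    5,   27,   48,
          9]), array([0.14144189, 0.14613658, 0.15083128, 0.15552598, 0.16022068,
       0.16491537, 0.16961007, 0.17430477, 0.17899947, 0.18369416,
       0.18838886, 0.19308356, 0.19777825]))
mill ((622.5322265625, -203.32664489746094), (141.68458557128906, 248.72360229492188), 2.7306385040283203) [[ 545.8457    -82.481026]
 [ 557.69507  -330.9222  ]
 [ 699.21875  -324.17227 ]
 [ 687.3694    -75.73108 ]]
knob [ 0.61860388 -0.14333022  0.18882998] ((608.8731689453125, -149.8606414794922), (65.560546875, 32.012001037597656), 35.9293098449707)
tray ((639.3914184570312, 239.54974365234375), (99.34635162353516, 160.51881408691406), 86.0461196899414)
handle [0.63802834 0.24032946 0.08977647] ((638.9268188476562, 239.58413696289062), (99.46456146240234, 16.161151885986328), 87.08268737792969)
```

View pics/crop0.png

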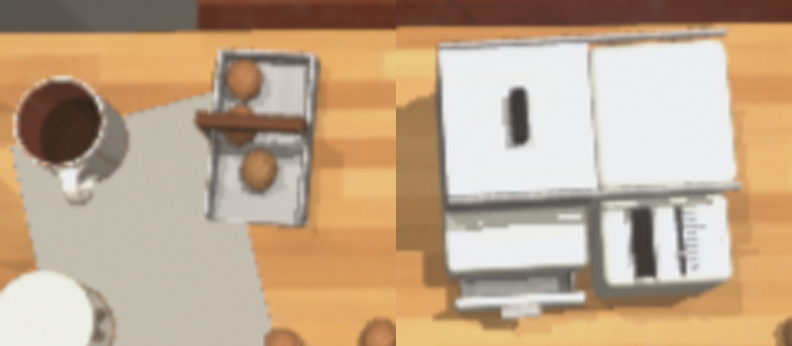

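```bash
echo '{"plan": [[0,0,0,-0.04,0,0,7.35],[0,0,0,-0.04,0,0,7.35],[0,0.033,-0.035,0,0,0,0],[0,0.033,-0.035,0,0,0,0],[0,0.033,-0.035,0,0,0,0]]}' > m.json && python3 inch.py m.json
echo '{"plan": [[0,0.033,-0.035,0,0,0,0],[0,0.033,-0.035,0,0,0,0],[0,0.033,-0.035,0,0,0,0],[0,0.033,-0.035,0,0,0,0],[0,0.033,-0.035,0,0,0,0]]}' > m.json && python3 inch.py m.json
echo '{"plan": [[0,0.033,-0.035,0,0,0,0],[0,0.013,-0.035,0,0,0,0],[0,0,0,0,0,0,0]]}' > m.json && python3 inch.py m.json
python3 - <<'E'
from h import *
print(arm.observe()['tcp_rot'].round(4).tolist())
c,W=wrist(); save('w1',c); np.save('w1.npy',W); print(np.round(c['T_tool_cam'],3).tolist(),c['fov_y'],c['cx'],c['cy'])
E
```

```text
time_s: 0.6
tool_pos: [0.2891, -0.5093, 0.2776]
tcp_rot: [[0.999, 0.046, -0.0], [0.046, -0.999, 0.0], [-0.0, -0.0, -1.0]]
ft_force: [1.2, -1.0, -0.3]
finger_gap: 0.631
gripper_force: 0.0
time_s: 1.1
tool_pos: [0.4457, -0.3263, 0.2776]
tcp_rot: [[0.999, 0.047, -0.0], [0.047, -0.999, 0.0], [-0.0, -0.0, -1.0]]
ft_force: [0.3, -0.5, -0.5]
finger_gap: 0.172
gripper_force: 0.0
time_s: 1.4
tool_pos: [0.4901, -0.2495, 0.2776]
tcp_rot: [[0.998, 0.056, 0.0], [0.056, -0.998, 0.002], [0.001, -0.002, -1.0]]
ft_force: [0.1, -1.0, -0.1]
finger_gap: 0.013
gripper_force: 0.0
[[0.9984, 0.0564, 0.0004], [0.0564, -0.9984, 0.0024], [0.0005, -0.0024, -1.0]]
[[0.001, -0.956, -0.293, 0.081], [1.0, 0.001, 0.0, 0.001], [0.0, -0.293, 0.956, -0.186], [0.0, 0.0, 0.0, 1.0]] 63.310054558266586 277.28884627366193 206.16075644783007
```

View pics/w1.png

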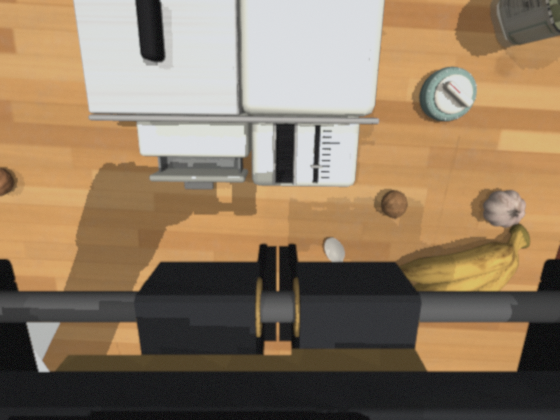

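The wrist view shows the scale at px (325,155), with the pointer near row 166. The drawer front is at (198,177) and the knob at (150,30). I'll zoom the scale and fit the mill pose.

Run:
```python
from h import *
im=cv2.imread('pics/w1.png'); W=np.load('w1.npy')
cv2.imwrite('pics/crop1.png',cv2.resize(im[112:192,140:365],None,fx=3.5,fy=3.5,interpolation=2))
z=W[...,2]
# deck top
m=(z>.100)&(z<.116); m[:110]=0;m[200:]=0;m[:,:245]=0;m[:,365:]=0
P=W[m];print('deck',len(P),P[:,2].mean(),cv2.minAreaRect((P[:,:2]*1000).astype(np.float32)))
m=(z>.15)&(z<.18); m[130:]=0; P=W[m]
# rail front edge: lowest row per column
e=[W[np.where(m[:,u])[0].max(),u] for u in range(100,370,3)]; e=np.array(e)
p=np.polyfit(e[:,1],e[:,0],1); print('rail line slope deg',np.degrees(np.arctan(p[0])),'x at y=-.143',np.polyval(p,-.143), e[:,1].min(),e[:,1].max(), e[:,2].mean())
k=(z>.18)&(z<.21);k[80:]=0; P=W[k]; print('knob',P.mean(0),P.min(0),P.max(0))
# wheel
m=(z>.116)&(z<.135); m[:110]=0;m[200:]=0;m[:,:245]=0;m[:,310:]=0;P=W[m];print('wheel',len(P),P.mean(0),P.min(0),P.max(0))
# drawer front
m=(z>.02)&(z<.066); m[:160]=0;m[195:]=0;m[:,:140]=0;m[:,255:]=0;P=W[m];print('drawer',len(P),P.min(0),P.max(0),W[177,160],W[177,235],W[184,198])
```

```text
deck 6038 0.1093420595234392 ((521.81201171875, -277.21282958984375), (74.81278991699219, 111.85506439208984), 2.6720564365386963)
rail line slope deg -2.5748393490397756 x at y=-.143 0.5496755029801382 -0.3231440437355382 -0.09582181496540831 0.16522659382259708
knob [ 0.61616769 -0.14845649  0.18746835] [ 0.59584337 -0.15463099  0.18000562] [ 0.63658547 -0.13898538  0.19105162]
wheel 636 [ 0.52075015 -0.25587966  0.121817  ] [ 0.49848355 -0.2645974   0.11601701] [ 0.54249593 -0.24773501  0.12806405]
drawer 1519 [ 0.46082799 -0.21108661  0.02001531] [ 0.49941362 -0.09663177  0.06336183] [ 0.47632195 -0.10921502  0.06098755] [ 0.48149932 -0.19953566  0.06074182] [ 0.46856589 -0.15333385  0.05404728]
```

View pics/crop1.png

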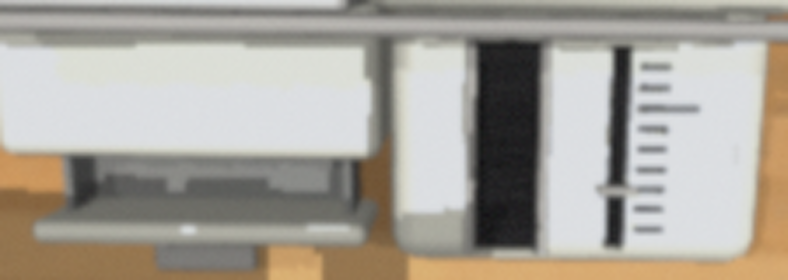

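```bash
echo '{"plan": [[0,0.020,0.007,0.045,0,0,0],[0,0,0,0.048,0,0,0],[0,0,0,0.045,0,0,0],[0,0,0,0,0,0,0],[0,0,0,0,0,0,0]]}' > m.json && python3 inch.py m.json
echo '{"plan": [[0,0,0,0.007,0,0,0],[0,0,0,0,0,0,0]]}' > m.json && python3 inch.py m.json
```

```text
time_s: 1.95
tool_pos: [0.5074, -0.2629, 0.1404]
tcp_rot: [[0.999, 0.046, -0.001], [0.046, -0.999, 0.0], [-0.001, -0.0, -1.0]]
ft_force: [-0.3, -0.7, 0.9]
finger_gap: 0.005
gripper_force: 0.0
time_s: 2.15
tool_pos: [0.5087, -0.2627, 0.1344]
tcp_rot: [[0.999, 0.047, 0.002], [0.047, -0.999, -0.001], [0.002, 0.001, -1.0]]
ft_force: [-0.3, 0.5, -0.6]
finger_gap: 0.01
gripper_force: 0.0
```

```bash
echo '{"plan": [[0,0,-0.006,0.005,0,0,0],[0,0,0,0,0,0,0]]}' > m.json && python3 inch.py m.json
echo '{"plan": [[0,0,0,0.003,0,0,0],[0,0,0,0,0,0,0]]}' > m.json && python3 inch.py m.json
```

```text
time_s: 2.35
tool_pos: [0.5078, -0.255, 0.128]
tcp_rot: [[0.999, 0.048, 0.0], [0.048, -0.999, 0.0], [0.0, -0.0, -1.0]]
ft_force: [0.0, 0.3, 0.2]
finger_gap: 0.005
gripper_force: 0.0
time_s: 2.55
tool_pos: [0.5074, -0.256, 0.1246]
tcp_rot: [[0.999, 0.047, -0.0], [0.047, -0.999, 0.0], [-0.0, -0.0, -1.0]]
ft_force: [0.4, -0.2, -0.5]
finger_gap: 0.007
gripper_force: 0.0
```

```bash
echo '{"plan": [[0,0,0,0.001,0,0,0],[0,0,0,0,0,0,0]]}' > m.json && python3 inch.py m.json;echo '{"plan": [[0,0,0,0.001,0,0,0],[0,0,0,0,0,0,0]]}' > m.json && python3 inch.py m.json
```

```text
time_s: 2.75
tool_pos: [0.5075, -0.2561, 0.1237]
tcp_rot: [[0.999, 0.047, -0.0], [0.047, -0.999, 0.0], [-0.0, -0.0, -1.0]]
ft_force: [-0.2, 0.2, 0.2]
finger_gap: 0.003
gripper_force: 0.0
time_s: 2.95
tool_pos: [0.5075, -0.2561, 0.1227]
tcp_rot: [[0.999, 0.047, -0.0], [0.047, -0.999, 0.0], [-0.0, -0.0, -1.0]]
ft_force: [-0.8, 1.1, -0.2]
finger_gap: 0.004
gripper_force: 0.0
```

```bash
echo '{"plan": [[0,0,0,0.001,0,0,0],[0,0,0,0,0,0,0]]}' > m.json && python3 inch.py m.json
```

```text
time_s: 3.15
tool_pos: [0.5075, -0.256, 0.1216]
tcp_rot: [[0.999, 0.047, -0.0], [0.047, -0.999, 0.0], [-0.0, -0.0, -1.0]]
ft_force: [0.5, -0.1, -0.1]
finger_gap: 0.004
gripper_force: 0.0
```

```bash
echo '{"plan": [[0,0,0,0.001,0,0,0],[0,0,0,0,0,0,0]]}' > m.json && python3 inch.py m.json;echo '{"plan": [[0,0,0,0.001,0,0,0],[0,0,0,0,0,0,0]]}' > m.json && python3 inch.py m.json
```

```text
time_s: 3.35
tool_pos: [0.5075, -0.256, 0.1206]
tcp_rot: [[0.999, 0.047, -0.0], [0.047, -0.999, 0.0], [-0.0, -0.0, -1.0]]
ft_force: [0.1, -0.0, 0.0]
finger_gap: 0.004
gripper_force: 0.0
time_s: 3.55
tool_pos: [0.5075, -0.256, 0.1196]
tcp_rot: [[0.999, 0.047, -0.0], [0.047, -0.999, 0.0], [-0.0, -0.0, -1.0]]
ft_force: [0.3, -0.3, 0.6]
finger_gap: 0.004
gripper_force: 0.0
```

Run:
```python
from h import *
c,W=wrist(); save('w2',c); np.save('w2.npy',W); cv2.imwrite('pics/w2c.png',cv2.resize(c['img'][60:300,120:440,::-1],None,fx=2.3,fy=2.3,interpolation=2))
```

```text
(no output)
```

View pics/w2c.png

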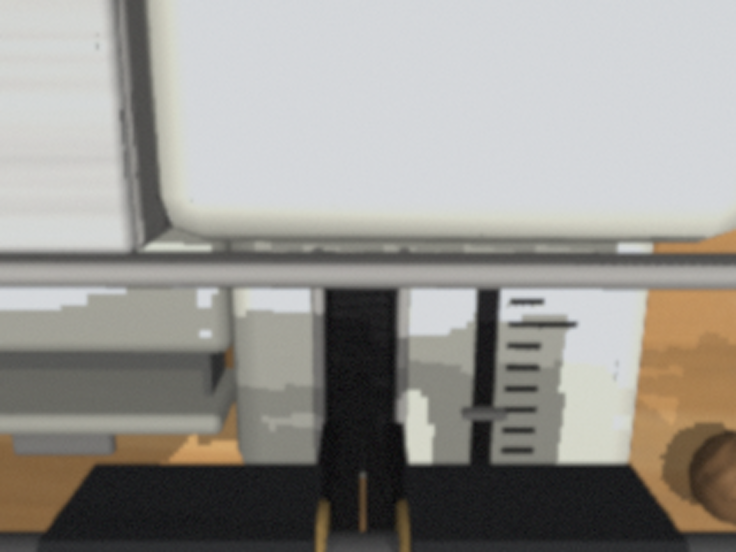

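```bash
echo '{"plan": [[0,0,0,-0.007,0,0,0],[0,0.006,0,0,0,0,0],[0,0,0,0.003,0,0,0],[0,0,0,0,0,0,0]]}' > m.json && python3 inch.py m.json;echo '{"plan": [[0,0,0,0.001,0,0,0],[0,0,0,0,0,0,0]]}' > m.json && python3 inch.py m.json;echo '{"plan": [[0,0,0,0.001,0,0,0],[0,0,0,0,0,0,0]]}' > m.json && python3 inch.py m.json
```

```text
time_s: 4.0
tool_pos: [0.5135, -0.2555, 0.1232]
tcp_rot: [[0.999, 0.048, -0.001], [0.048, -0.999, 0.0], [-0.001, -0.0, -1.0]]
ft_force: [0.4, 0.6, 0.1]
finger_gap: 0.01
gripper_force: 0.0
time_s: 4.2
tool_pos: [0.5134, -0.2557, 0.1224]
tcp_rot: [[0.999, 0.047, -0.0], [0.047, -0.999, 0.0], [-0.0, -0.0, -1.0]]
ft_force: [0.1, -0.7, -0.2]
finger_gap: 0.001
gripper_force: 0.0
time_s: 4.4
tool_pos: [0.5135, -0.2557, 0.1216]
tcp_rot: [[0.999, 0.047, -0.0], [0.047, -0.999, 0.0], [-0.0, -0.0, -1.0]]
ft_force: [-0.8, -0.1, -0.1]
finger_gap: 0.002
gripper_force: 0.0
```

```bash
echo '{"plan": [[0,0,0,0.001,0,0,0],[0,0,0,0,0,0,0]]}' > m.json && python3 inch.py m.json;echo '{"plan": [[0,0,0,0.001,0,0,0],[0,0,0,0,0,0,0]]}' > m.json && python3 inch.py m.json; echo '{"plan": [[0,0,0,0.001,0,0,0],[0,0,0,0,0,0,0]]}' > m.json && python3 inch.py m.json
```

```text
time_s: 4.6
tool_pos: [0.5135, -0.2557, 0.1206]
tcp_rot: [[0.999, 0.047, -0.0], [0.047, -0.999, 0.0], [-0.0, -0.0, -1.0]]
ft_force: [0.1, -0.3, -1.0]
finger_gap: 0.004
gripper_force: 0.0
time_s: 4.8
tool_pos: [0.5135, -0.2558, 0.1196]
tcp_rot: [[0.999, 0.047, -0.0], [0.047, -0.999, 0.0], [-0.0, -0.0, -1.0]]
ft_force: [1.1, 0.1, 0.3]
finger_gap: 0.005
gripper_force: 0.0
time_s: 5.0
tool_pos: [0.5135, -0.2557, 0.1186]
tcp_rot: [[0.999, 0.047, -0.0], [0.047, -0.999, 0.0], [-0.0, -0.0, -1.0]]
ft_force: [-0.1, -0.3, -0.6]
finger_gap: 0.006
gripper_force: 0.0
```

Run:
```python
from h import *
s=arm.observe();c,W=wrist();print(s['tool_pos'].round(4))
for r in range(184,275,5): print(r,W[r,268:286].mean(0).round(4), W[r,236].round(4))
```

```text
[ 0.5135 -0.2557  0.1186]
184 [ 0.5594 -0.2544  0.1567] [ 0.5585 -0.2363  0.1568]
189 [ 0.5592 -0.2544  0.165 ] [ 0.5582 -0.2372  0.1645]
194 [ 0.5573 -0.2545  0.1664] [ 0.5564 -0.2374  0.166 ]
199 [ 0.555  -0.2546  0.1659] [ 0.5538 -0.2373  0.1646]
204 [ 0.5387 -0.2553  0.1186] [ 0.5347 -0.2311  0.1094]
209 [ 0.536  -0.2554  0.1197] [ 0.5316 -0.2312  0.1093]
214 [ 0.5335 -0.2555  0.1211] [ 0.5282 -0.2311  0.1086]
219 [ 0.5307 -0.2557  0.1216] [ 0.5252 -0.2313  0.1093]
224 [ 0.5281 -0.2558  0.1229] [ 0.5218 -0.2312  0.1088]
229 [ 0.5252 -0.2559  0.1233] [ 0.5191 -0.2314  0.1102]
234 [ 0.5224 -0.2561  0.1238] [ 0.5158 -0.2315  0.1103]
239 [ 0.5194 -0.2562  0.124 ] [ 0.5117 -0.2313  0.1084]
244 [ 0.5163 -0.2563  0.1239] [ 0.5084 -0.2314  0.1086]
249 [ 0.5232 -0.2561  0.1463] [ 0.5057 -0.2316  0.11  ]
254 [ 0.5233 -0.2561  0.1524] [ 0.5018 -0.2315  0.109 ]
259 [ 0.5232 -0.2561  0.1578] [ 0.4982 -0.2315  0.1087]
264 [ 0.5232 -0.2561  0.1631] [ 0.5509 -0.2437  0.2192]
269 [ 0.5232 -0.2561  0.1679] [ 0.5506 -0.244   0.2217]
274 [ 0.5227 -0.2562  0.1715] [ 0.5509 -0.2443  0.2249]
```

```bash
for i in 1; do echo '{"plan": [[0,0,0,0.001,0,0,0],[0,0,0,0.001,0,0,0],[0,0,0,0,0,0,0]]}' > m.json && python3 inch.py m.json;echo '{"plan": [[0,0,0,0.001,0,0,0],[0,0,0,0.001,0,0,0],[0,0,0,0,0,0,0]]}' > m.json && python3 inch.py m.json; done | grep -E "pos|ft"
python3 - <<'E'
from h import *
s=arm.observe();c,W=wrist();print(s['tool_pos'].round(4))
for r in range(224,262,2): print(r,[W[r,u].round(4).tolist() for u in (266,276,290)])
E
```

```text
tool_pos: [0.5135, -0.2557, 0.1166]
ft_force: [-0.6, 0.1, -0.2]
tool_pos: [0.5135, -0.2557, 0.1146]
ft_force: [0.1, 0.2, 0.4]
[ 0.5135 -0.2557  0.1146]
224 [[0.5296, -0.2499, 0.1238], [0.5301, -0.2554, 0.1244], [0.5288, -0.2634, 0.1199]]
226 [[0.5278, -0.2499, 0.122], [0.5284, -0.2555, 0.1231], [0.5273, -0.2635, 0.1191]]
228 [[0.5274, -0.25, 0.1242], [0.5273, -0.2555, 0.1233], [0.5265, -0.2635, 0.1202]]
230 [[0.5263, -0.2501, 0.1246], [0.5263, -0.2556, 0.1238], [0.5252, -0.2636, 0.12]]
232 [[0.5249, -0.2501, 0.1238], [0.5254, -0.2556, 0.1245], [0.5243, -0.2636, 0.1208]]
234 [[0.5239, -0.2501, 0.1243], [0.5247, -0.2557, 0.1256], [0.5233, -0.2637, 0.1212]]
236 [[0.5221, -0.2502, 0.123], [0.5224, -0.2558, 0.123], [0.5214, -0.2638, 0.1195]]
238 [[0.5214, -0.2502, 0.1242], [0.5212, -0.2558, 0.1231], [0.5206, -0.2638, 0.1207]]
240 [[0.5209, -0.2503, 0.1258], [0.5213, -0.2558, 0.1261], [0.5191, -0.264, 0.1198]]
242 [[0.5189, -0.2503, 0.1239], [0.5196, -0.2559, 0.1249], [0.518, -0.264, 0.1202]]
244 [[0.5244, -0.2506, 0.1394], [0.5186, -0.256, 0.1254], [0.5249, -0.2629, 0.1392]]
246 [[0.5241, -0.2507, 0.1412], [0.5234, -0.2558, 0.139], [0.525, -0.2628, 0.142]]
248 [[0.5238, -0.2507, 0.143], [0.523, -0.2558, 0.1408], [0.5248, -0.2628, 0.144]]
250 [[0.5242, -0.2508, 0.1463], [0.5234, -0.2558, 0.1441], [0.5251, -0.2626, 0.147]]
252 [[0.5246, -0.2509, 0.1496], [0.5233, -0.2558, 0.1462], [0.525, -0.2626, 0.1492]]
254 [[0.5239, -0.251, 0.1504], [0.5233, -0.2558, 0.1484], [0.5246, -0.2625, 0.1506]]
256 [[0.5245, -0.2511, 0.1539], [0.523, -0.2559, 0.1502], [0.5252, -0.2624, 0.154]]
258 [[0.5245, -0.2511, 0.156], [0.5226, -0.2559, 0.1514], [0.5254, -0.2623, 0.1566]]
260 [[0.5243, -0.2512, 0.1576], [0.523, -0.2559, 0.1544], [0.5249, -0.2623, 0.1578]]
```

```bash
(echo '{"plan": [[0,0,0,0.003,0,0,0],[0,0,0,0.003,0,0,0],[0,0,0,0,0,0,0]]}' > m.json && python3 inch.py m.json;echo '{"plan": [[0,0,0,0.0015,0,0,0],[0,0,0,0,0,0,0]]}' > m.json && python3 inch.py m.json;echo '{"plan": [[0,0,0,0.0015,0,0,0],[0,0,0,0,0,0,0]]}' > m.json && python3 inch.py m.json )| grep -E "pos|ft"
```

```text
tool_pos: [0.5132, -0.2556, 0.1081]
ft_force: [-0.3, 0.2, 0.8]
tool_pos: [0.5135, -0.2557, 0.1071]
ft_force: [0.3, -0.0, 0.1]
tool_pos: [0.5135, -0.2557, 0.1056]
ft_force: [0.2, 0.6, -0.7]
```

```bash
(echo '{"plan": [[0,0,0,0.0015,0,0,0],[0,0,0,0,0,0,0]]}' > m.json && python3 inch.py m.json;echo '{"plan": [[0,0,0,0.0015,0,0,0],[0,0,0,0,0,0,0]]}' > m.json && python3 inch.py m.json;echo '{"plan": [[0,0,0,0.0015,0,0,0],[0,0,0,0,0,0,0]]}' > m.json && python3 inch.py m.json )| grep -E "pos|ft"
```

```text
tool_pos: [0.5135, -0.2557, 0.1041]
ft_force: [0.2, 0.6, -0.2]
tool_pos: [0.5135, -0.2557, 0.1026]
ft_force: [-0.1, -0.2, 0.3]
tool_pos: [0.514, -0.2557, 0.1017]
ft_force: [0.4, -0.0, 1.8]
```

```bash
(echo '{"plan": [[0,0,0,0.001,0,0,0],[0,0,0,0,0,0,0]]}' > m.json && python3 inch.py m.json;echo '{"plan": [[0,0.003,0,0,0,0,0],[0,0.003,0,0,0,0,0],[0,0.003,0,0,0,0,0],[0,0,0,0,0,0,0]]}' > m.json && python3 inch.py m.json )| grep -E "pos|ft"
```

```text
tool_pos: [0.5145, -0.2558, 0.1015]
ft_force: [-0.9, 1.6, 8.4]
tool_pos: [0.5237, -0.2554, 0.1015]
ft_force: [-1.5, 0.5, 9.1]
```

```bash
cat >> h.py <<'E'
O=np.array([.618,-.146]); yaw=np.radians(2.7); RM=np.array([[np.cos(yaw),-np.sin(yaw)],[np.sin(yaw),np.cos(yaw)]])
def mill(p): return RM.T@(np.array(p)[:2]-O)
def toworld(p): return O+RM@np.array(p)
def scale():
    s=arm.observe(); c=eyes.camera('wrist')
    T=np.eye(4);T[:3,:3]=s['tcp_rot'];T[:3,3]=s['tool_pos']; T=T@np.array(c['T_tool_cam'])
    Ti=np.linalg.inv(T); h=420; f=h/2/np.tan(np.radians(c['fov_y']/2))
    out=np.zeros((80,70),np.float32),np.zeros((80,70),np.float32)
    for i in range(80):
        for j in range(70):
            w=toworld([-.062-i*.001,-.115-j*.001]); q=Ti@np.array([*w,.110,1]); out[0][i,j]=f*q[0]/q[2]+c['cx']; out[1][i,j]=f*q[1]/q[2]+c['cy']
    r=cv2.remap(c['img'],out[0],out[1],cv2.INTER_LINEAR); return r
E
python3 - <<'E'
from h import *
r=scale(); g=cv2.cvtColor(r,cv2.COLOR_RGB2GRAY)
print('cols row50',g[50].tolist())
print('slot',[int(x) for x in g[:,18:25].min(1)]); print('slot+-', g[:,16:20].mean(1).astype(int).tolist(),'\n', g[:,20:24].mean(1).astype(int).tolist()); print('marks',g[:,30:36].mean(1).astype(int).tolist())
cv2.imwrite('pics/s1.png',cv2.resize(r[:,:,::-1],None,fx=6,fy=6,interpolation=2))
E
```

```text
cols row50 [15, 20, 22, 26, 26, 27, 24, 27, 26, 26, 24, 26, 24, 23, 24, 25, 26, 25, 26, 27, 26, 26, 25, 25, 25, 25, 26, 26, 26, 25, 25, 26, 25, 24, 27, 23, 26, 24, 25, 25, 24, 25, 25, 23, 24, 27, 27, 27, 24, 25, 27, 24, 22, 22, 26, 25, 24, 28, 26, 25, 22, 30, 70, 135, 144, 137, 135, 136, 135, 136]
slot [200, 199, 199, 200, 199, 198, 198, 198, 192, 183, 174, 160, 119, 42, 20, 19, 29, 60, 70, 74, 76, 82, 110, 143, 141, 112, 104, 96, 88, 48, 19, 17, 17, 16, 20, 18, 20, 15, 17, 19, 21, 20, 15, 21, 22, 22, 20, 24, 25, 23, 25, 22, 25, 23, 23, 23, 24, 23, 23, 24, 23, 24, 22, 24, 23, 25, 34, 41, 42, 42, 41, 45, 46, 45, 45, 45, 46, 46, 46, 46]
slot+- [200, 200, 199, 200, 199, 199, 198, 198, 192, 183, 173, 160, 134, 165, 167, 130, 111, 78, 71, 75, 77, 82, 110, 143, 142, 113, 103, 96, 101, 120, 123, 123, 123, 125, 131, 146, 146, 140, 135, 125, 124, 123, 123, 114, 74, 29, 24, 24, 25, 25, 26, 24, 25, 25, 24, 25, 25, 24, 25, 24, 26, 24, 26, 24, 26, 26, 35, 41, 43, 42, 43, 45, 46, 46, 46, 46, 47, 47, 47, 47] 
 [200, 199, 200, 200, 200, 199, 199, 198, 193, 185, 175, 162, 121, 57, 44, 43, 49, 64, 71, 75, 77, 83, 111, 143, 141, 113, 104, 96, 91, 62, 42, 42, 42, 40, 42, 45, 47, 47, 48, 44, 44, 42, 41, 40, 33, 24, 25, 25, 26, 26, 25, 23, 26, 25, 25, 24, 25, 25, 26, 25, 25, 25, 25, 25, 24, 27, 35, 41, 43, 42, 43, 45, 46, 47, 47, 47, 47, 46, 46, 46]
marks [200, 200, 199, 200, 199, 199, 199, 197, 193, 187, 178, 164, 131, 119, 123, 122, 102, 69, 71, 74, 77, 83, 109, 142, 155, 160, 156, 141, 113, 60, 92, 121, 123, 121, 91, 49, 100, 122, 123, 119, 91, 50, 90, 111, 73, 28, 24, 26, 25, 24, 25, 26, 25, 25, 25, 25, 23, 25, 24, 23, 25, 24, 23, 25, 25, 26, 35, 41, 41, 43, 43, 45, 46, 47, 47, 46, 46, 47, 46, 46]
```

View pics/s1.png

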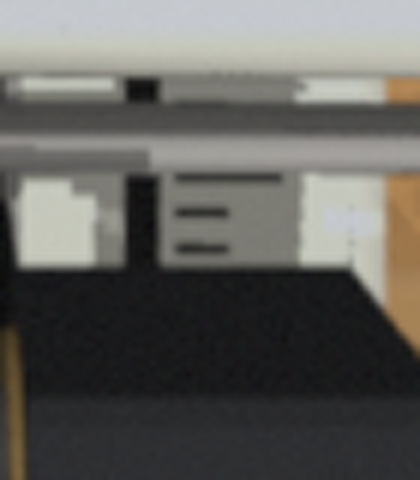

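```bash
cat >> h.py <<'E'
def clicks():
    g=cv2.cvtColor(scale(),cv2.COLOR_RGB2GRAY).astype(int); return 'slot',g[22:76,21:25].mean(1).astype(int).tolist(),'left',g[22:76,17:19].mean(1).astype(int).tolist(),'marks',g[22:76,30:36].mean(1).astype(int).tolist()
E
(echo '{"plan": [[0,0,0,-0.03,0,0,0],[0,-0.02,0,-0.03,0,0,0],[0,0,0,0,0,0,0],[0,0,0,0,0,0,0]]}' > m.json && python3 inch.py m.json )| grep -E "pos|ft"
python3 -c "
from h import *
print(*clicks(),sep='\n')"
```

```text
tool_pos: [0.5027, -0.2566, 0.1607]
ft_force: [-0.2, 0.4, 0.1]
slot
[46, 46, 45, 43, 43, 42, 43, 43, 43, 42, 40, 42, 42, 40, 37, 34, 33, 34, 32, 33, 34, 33, 33, 37, 59, 92, 111, 98, 55, 33, 32, 32, 31, 28, 26, 27, 27, 27, 27, 28, 28, 27, 28, 27, 27, 28, 28, 29, 44, 85, 113, 123, 140, 150]
left
[218, 218, 218, 218, 218, 218, 218, 219, 218, 218, 218, 218, 218, 216, 201, 185, 177, 168, 166, 166, 166, 166, 165, 164, 153, 131, 133, 148, 160, 164, 164, 164, 159, 145, 137, 137, 136, 135, 136, 136, 135, 136, 136, 136, 136, 135, 136, 133, 129, 123, 120, 123, 139, 148]
marks
[178, 113, 158, 210, 217, 212, 160, 101, 156, 208, 218, 210, 164, 96, 145, 194, 202, 199, 170, 101, 137, 193, 205, 201, 172, 107, 146, 195, 207, 198, 153, 103, 165, 202, 200, 180, 129, 83, 132, 171, 176, 174, 137, 92, 129, 174, 184, 187, 188, 184, 171, 159, 155, 153]
```

```bash
(echo '{"plan": [[0,0.008,-0.001,0.03,0,0,0],[0,0,0,0.026,0,0,0],[0,0,0,0,0,0,0],[0,0,0,0.0025,0,0,0],[0,0,0,0,0,0,0]]}' > m.json && python3 inch.py m.json;echo '{"plan": [[0,0,0,0.0007,0,0,0],[0,0,0,0,0,0,0]]}' > m.json && python3 inch.py m.json )| grep -E "pos|ft"
```

```text
tool_pos: [0.5112, -0.2543, 0.1015]
ft_force: [0.2, 1.0, 6.2]
tool_pos: [0.5115, -0.2543, 0.1014]
ft_force: [-1.3, 2.2, 10.9]
```

```bash
(echo '{"plan": [[0,0,0,-0.0006,0,0,0],[0,0.004,0,0,0,0,0],[0,0.004,0,0,0,0,0],[0,0.004,0,0,0,0,0],[0,0.004,0,0,0,0,0]]}' > m.json && python3 inch.py m.json; echo '{"plan": [[0,0,0,0,0,0,0]]}' > m.json && python3 inch.py m.json; echo '{"plan": [[0,0,0,-0.03,0,0,0],[0,-0.025,0,-0.03,0,0,0],[0,0,0,0,0,0,0],[0,0,0,0,0,0,0]]}' > m.json && python3 inch.py m.json )| grep -E "pos|ft"
python3 -c "
from h import *
print(*clicks(),sep='\n')"
```

```text
tool_pos: [0.5271, -0.2535, 0.1015]
ft_force: [-1.8, 1.0, 8.6]
tool_pos: [0.5275, -0.2536, 0.1015]
ft_force: [-0.9, 1.8, 8.1]
tool_pos: [0.5014, -0.2554, 0.1612]
ft_force: [0.4, 0.3, -0.1]
slot
[48, 46, 44, 43, 44, 43, 43, 42, 42, 44, 42, 44, 71, 133, 167, 138, 68, 35, 34, 33, 32, 33, 34, 34, 32, 32, 32, 32, 31, 29, 31, 31, 32, 30, 27, 28, 27, 28, 27, 28, 30, 30, 29, 28, 27, 26, 27, 26, 44, 89, 113, 115, 129, 148]
left
[218, 218, 219, 218, 218, 218, 218, 218, 218, 218, 218, 216, 198, 155, 164, 197, 193, 170, 166, 166, 166, 167, 166, 167, 166, 165, 164, 164, 164, 164, 164, 164, 159, 146, 138, 137, 137, 136, 136, 135, 136, 136, 136, 135, 135, 136, 136, 134, 129, 124, 119, 118, 133, 147]
marks
[171, 101, 151, 207, 218, 213, 173, 105, 157, 210, 218, 216, 186, 111, 148, 205, 217, 214, 179, 108, 144, 197, 204, 200, 166, 104, 146, 200, 208, 204, 173, 109, 148, 198, 211, 200, 152, 97, 157, 200, 205, 199, 155, 111, 157, 202, 207, 207, 207, 203, 192, 177, 160, 155]
```

```bash
(echo '{"plan": [[0,0.012,0.001,0.03,0,0,0],[0,0,0,0.026,0,0,0],[0,0,0,0,0,0,0],[0,0,0,0.003,0,0,0],[0,0,0,0,0,0,0]]}' > m.json && python3 inch.py m.json;echo '{"plan": [[0,0.003,0,0,0,0,0],[0,0.003,0,0,0,0,0],[0,0.003,0,0,0,0,0],[0,0,0,0,0,0,0]]}' > m.json && python3 inch.py m.json;echo '{"plan": [[0,0,0,-0.03,0,0,0],[0,-0.025,0,-0.03,0,0,0],[0,0,0,0,0,0,0],[0,0,0,0,0,0,0]]}' > m.json && python3 inch.py m.json )| grep -E "pos|ft"
python3 -c "
from h import *
print(*clicks(),sep='\n')"
```

```text
tool_pos: [0.5138, -0.255, 0.1017]
ft_force: [-0.7, 0.6, 1.5]
tool_pos: [0.523, -0.2551, 0.1023]
ft_force: [0.3, 0.3, -0.6]
tool_pos: [0.4977, -0.257, 0.1633]
ft_force: [-0.1, -0.5, -0.8]
slot
[45, 44, 43, 44, 43, 44, 43, 44, 42, 42, 43, 46, 78, 139, 167, 127, 65, 43, 42, 40, 35, 33, 32, 32, 33, 32, 32, 31, 33, 31, 33, 32, 30, 34, 34, 34, 31, 32, 29, 30, 29, 27, 25, 27, 27, 27, 26, 27, 45, 81, 112, 125, 143, 153]
left
[220, 220, 220, 219, 219, 219, 219, 219, 219, 219, 219, 216, 190, 152, 164, 199, 216, 218, 219, 218, 203, 174, 168, 167, 167, 167, 166, 166, 166, 166, 165, 166, 165, 166, 166, 165, 166, 164, 157, 142, 137, 138, 138, 137, 137, 137, 137, 135, 131, 125, 121, 124, 143, 152]
marks
[177, 110, 162, 213, 219, 217, 185, 116, 162, 215, 219, 216, 174, 110, 155, 210, 219, 215, 170, 111, 153, 198, 204, 200, 156, 106, 153, 202, 207, 202, 155, 102, 152, 205, 212, 208, 169, 114, 159, 203, 209, 198, 146, 97, 162, 204, 208, 206, 193, 177, 167, 161, 158, 155]
```

Not enough grip that time (still click 5). I'll repeat it pressing harder.

```bash
(echo '{"plan": [[0,0.016,-0.001,0.03,0,0,0],[0,0,0,0.028,0,0,0],[0,0,0,0,0,0,0],[0,0,0,0.003,0,0,0],[0,0,0,0,0,0,0]]}' > m.json && python3 inch.py m.json;echo '{"plan": [[0,0,0,0.001,0,0,0],[0,0,0,0,0,0,0]]}' > m.json && python3 inch.py m.json)| grep -E "pos|ft"
```

```text
tool_pos: [0.5145, -0.254, 0.1015]
ft_force: [-0.6, 1.3, 7.6]
tool_pos: [0.5149, -0.2541, 0.1014]
ft_force: [-0.6, 3.1, 12.3]
```

```bash
(echo '{"plan": [[0,0,0,-0.0006,0,0,0],[0,0.003,0,0,0,0,0],[0,0.003,0,0,0,0,0],[0,0.003,0,0,0,0,0],[0,0,0,0,0,0,0]]}' > m.json && python3 inch.py m.json;echo '{"plan": [[0,0,0,-0.03,0,0,0],[0,-0.025,0,-0.03,0,0,0],[0,0,0,0,0,0,0],[0,0,0,0,0,0,0]]}' > m.json && python3 inch.py m.json )| grep -E "pos|ft"
python3 -c "
from h import *
print(*clicks(),sep='\n')"
```

```text
tool_pos: [0.5236, -0.2536, 0.1015]
ft_force: [-1.2, 2.4, 11.1]
tool_pos: [0.4975, -0.2556, 0.1609]
ft_force: [0.1, 0.2, -1.3]
slot
[47, 48, 46, 46, 45, 48, 79, 142, 168, 120, 59, 43, 42, 44, 42, 42, 43, 42, 40, 36, 33, 33, 35, 34, 34, 33, 34, 34, 33, 32, 32, 31, 33, 32, 31, 32, 33, 31, 27, 28, 27, 28, 29, 29, 28, 29, 29, 29, 46, 84, 111, 120, 139, 152]
left
[219, 219, 219, 220, 219, 217, 191, 153, 169, 204, 218, 219, 219, 219, 218, 219, 219, 219, 219, 216, 191, 169, 167, 167, 166, 166, 166, 165, 165, 166, 166, 165, 166, 165, 165, 164, 157, 142, 136, 136, 137, 137, 137, 137, 137, 136, 137, 135, 130, 124, 120, 121, 139, 151]
marks
[185, 108, 153, 211, 219, 216, 174, 109, 159, 211, 219, 215, 177, 107, 150, 207, 219, 211, 164, 101, 156, 201, 207, 204, 174, 106, 143, 195, 207, 208, 178, 110, 149, 199, 207, 197, 149, 98, 166, 207, 210, 201, 149, 97, 155, 205, 210, 209, 203, 194, 182, 170, 161, 156]
```

```bash
(echo '{"plan": [[0,-0.02,-0.045,0,0,0,0],[0,-0.022,-0.045,0,0,0,0],[0,-0.022,-0.045,0,0,0,0],[0,0,-0.007,0.04,0,0,0],[0,0,0,0.049,0,0,0]]}' > m.json && python3 inch.py m.json; echo '{"plan": [[0,0,0,0.048,0,0,0],[0,0,0,0,0,0,0],[0,0,0,0,0,0,0]]}' > m.json && python3 inch.py m.json)| grep -E "pos|ft"
```

```text
tool_pos: [0.4283, -0.1151, 0.0723]
ft_force: [1.2, -1.0, -1.3]
tool_pos: [0.4264, -0.1161, 0.0239]
ft_force: [-0.0, 0.7, 2.0]
```

```bash
(echo '{"plan": [[0,0.02,0,0,0,0,0],[0,0.01,0,0,0,0,0],[0,0.01,0,0,0,0,0],[0,0.008,0,0,0,0,0],[0,0,0,0,0,0,0]]}' > m.json && python3 inch.py m.json; echo '{"plan": [[0,0.004,0,0,0,0,0],[0,0,0,0,0,0,0]]}' > m.json && python3 inch.py m.json)| grep -E "pos|ft"
```

```text
tool_pos: [0.4763, -0.1145, 0.0249]
ft_force: [0.7, 0.5, 0.6]
tool_pos: [0.479, -0.1143, 0.0243]
ft_force: [0.2, -0.3, 0.2]
```

```bash
(echo '{"plan": [[0,0.004,0,0,0,0,0],[0,0,0,0,0,0,0]]}' > m.json && python3 inch.py m.json; echo '{"plan": [[0,0.0015,0,0,0,0,0],[0,0,0,0,0,0,0]]}' > m.json && python3 inch.py m.json)| grep -E "pos|ft"
python3 - <<'E'
from h import *
s=arm.observe();c,W=wrist();save('w3',c)
for u,v in [(276,235),(276,225),(276,215),(276,205)]: print(W[v,u].round(3))
cv2.imwrite('pics/w3c.png',cv2.resize(c['img'][100:320,140:460,::-1],None,fx=2,fy=2))
E
```

```text
tool_pos: [0.4832, -0.1142, 0.0243]
ft_force: [-0.3, 0.3, 0.8]
tool_pos: [0.4836, -0.1142, 0.0241]
ft_force: [-4.9, -0.3, 2.5]
[ 0.508 -0.114  0.069]
[ 0.513 -0.113  0.07 ]
[nan nan nan]
[nan nan nan]
```

View pics/w3c.png

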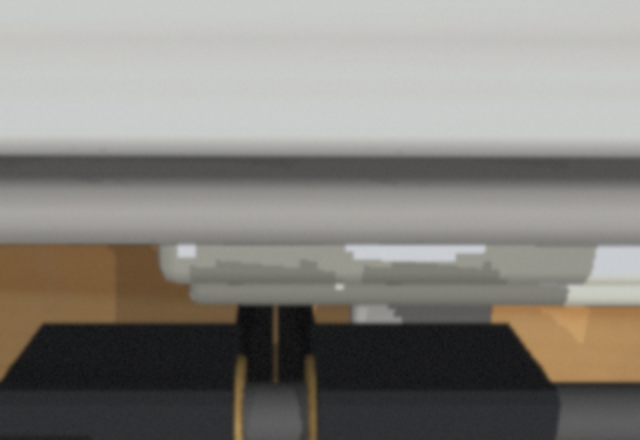

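```bash
(echo '{"plan": [[0,-0.025,0,0,0,0,0],[0,0,0,-0.045,0,0,0],[0,0,0,-0.045,0,0,0],[0,0,0,-0.045,0,0,0],[0,0,0,-0.045,0,0,0]]}' > m.json && python3 inch.py m.json; echo '{"plan": [[0,0.045,0,0,0,0,0],[0,0.045,0,0,0,0,0],[0,0.045,0,0,0,0,0],[0,0.023,0,0,0,0,0],[0,0,0,0,0,0,0]]}' > m.json && python3 inch.py m.json)| grep -E "pos|ft"
python3 - <<'E'
from h import *
s=arm.observe();c,W=wrist();z=W[...,2];x=W[...,0]
m=(z>.178)&(z<.197)&(x>.58)&(abs(W[...,1]+.146)<.04);P=W[m];print(len(P),P.min(0),P.max(0),np.median(P,0), [mill(p).round(4) for p in (P.mean(0),)])
print(mill(s['tool_pos']))
E
```

```text
tool_pos: [0.4597, -0.1152, 0.2065]
ft_force: [0.8, 0.2, -1.0]
tool_pos: [0.6199, -0.1068, 0.2031]
ft_force: [-0.3, -0.3, 0.2]
1400 [ 0.60019624 -0.15412744  0.17803666] [ 0.64251898 -0.13881468  0.19085679] [ 0.62435485 -0.14519584  0.18818177] [array([0.006 , 0.0003])]
[0.00370806 0.03903278]
```

```bash
(echo '{"plan": [[0,0,0,0.03,0,0,0],[0,0,0,0.0195,0,0,0],[0,0,0,0,0,0,0],[0,0,0.02,0,0,0,0],[0,0,0.02,0,0,0,0]]}' > m.json && python3 inch.py m.json; echo '{"plan": [[0,0,0.02,0,0,0,0],[0,0,0.02,0,0,0,0],[0,0,0.02,0,0,0,0],[0,0,0.02,0,0,0,0],[0,0,0,0,0,0,0]]}' > m.json && python3 inch.py m.json; echo '{"plan": [[0,0,0.012,0,0,0,0],[0,0,0.005,0,0,0,0],[0,0,0,0,0,0,0]]}' > m.json && python3 inch.py m.json)| grep -E "pos|ft"
```

```text
tool_pos: [0.6193, -0.1472, 0.1564]
ft_force: [0.9, 2.1, -0.9]
tool_pos: [0.6225, -0.2323, 0.1553]
ft_force: [-0.6, -0.6, -0.5]
tool_pos: [0.6238, -0.2454, 0.1547]
ft_force: [0.5, 0.2, 0.3]
```

```bash
(echo '{"plan": [[0,0,0.004,0,0,0,0],[0,0,0,0,0,0,0]]}' > m.json && python3 inch.py m.json;  echo '{"plan": [[0,0,0.003,0,0,0,0],[0,0,0,0,0,0,0]]}' > m.json && python3 inch.py m.json)| grep -E "pos|ft"
python3 - <<'E'
from h import *
s=arm.observe();c=eyes.camera('top');W=cloud(c);z=W[...,2]
# motion: which px are black knob
c2,W2=wrist();z=W2[...,2]
save('w4',c2)
m=(z>.176)&(z<.198)&(W2[...,0]>.59)&(W2[...,1]<-.2);P=W2[m];print(len(P),P.min(0) if len(P) else 0,P.max(0) if len(P) else 0, mill(P.mean(0)) if len(P) else 0)
p=toworld([.03,0]);print('mouth depth near',np.round([W2[v,u] for v,u in ((60,100),(100,100),(150,100))],3).tolist())
E
```

```text
tool_pos: [0.6241, -0.2471, 0.1547]
ft_force: [-1.0, 3.9, 0.9]
tool_pos: [0.6241, -0.2471, 0.1547]
ft_force: [-3.9, 10.8, 3.5]
1726 [ 0.63008713 -0.27123066  0.17602905] [ 0.64818499 -0.23896005  0.19799127] [ 0.01501844 -0.11259672]
mouth depth near [[0.733, -0.076, -0.002], [0.698, -0.074, -0.0], [0.665, -0.118, 0.094]]
```

```bash
(echo '{"plan": [[1,0,-0.02,0,0,0,0],[1,0,0,-0.048,0,0,0],[1,0,0,-0.048,0,0,0],[1,0,0,-0.048,0,0,0],[1,0,-0.025,-0.04,0,0,0]]}' > m.json && python3 inch.py m.json; echo '{"plan": [[1,0,-0.048,0,0,0,0],[1,0,-0.048,0,0,0,0],[1,0,-0.048,0,0,0,0],[1,0,-0.048,0,0,0,0],[1,0,-0.048,0,0,0,0]]}' > m.json && python3 inch.py m.json; echo '{"plan": [[1,0,-0.048,0,0,0,0],[1,0,-0.048,0,0,0,0],[1,0,-0.048,0,0,0,0],[1,0,-0.048,0,0,0,0],[1,0,0,0,0,0,0]]}' > m.json && python3 inch.py m.json)| grep -E "pos|ft"
python3 - <<'E'
from h import *
s=arm.observe();c,W=wrist();save('w5',c);np.save('w5.npy',W);z=W[...,2]
m=(z>.075)&(z<.105)&(abs(W[...,0]-.64)<.1)&(abs(W[...,1]-.24)<.09);P=W[m];print(s['tool_pos'],'handle',P.mean(0),P[:,2].max(),cv2.minAreaRect((P[:,:2]*1000).astype(np.float32)))
m=(z>.02)&(z<.06)&(abs(W[...,0]-.64)<.1)&(abs(W[...,1]-.24)<.07);P=W[m];print('tray',cv2.minAreaRect((P[:,:2]*1000).astype(np.float32)))
E
```

```text
tool_pos: [0.6214, -0.2099, 0.3413]
ft_force: [1.1, -1.0, -0.6]
tool_pos: [0.6101, 0.0354, 0.3391]
ft_force: [1.7, -0.4, 0.4]
tool_pos: [0.5983, 0.2341, 0.3385]
ft_force: [-0.1, -0.5, -0.8]
[0.59825383 0.23406255 0.33849255] handle [0.63856887 0.23714063 0.08859659] 0.09234083006254096 ((638.23974609375, 237.16653442382812), (99.6444320678711, 15.610392570495605), 86.40508270263672)
tray ((638.60498046875, 237.6777801513672), (94.86909484863281, 159.03579711914062), 86.45460510253906)
```

View pics/w5.png

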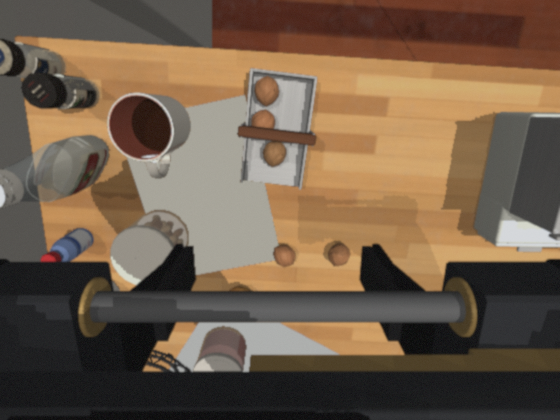

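Run:
```python
from h import *
s=arm.observe();print(s['joint_pos'].round(1),s['finger_gap'])
W=np.load('w5.npy');R=s['tcp_rot'];L=(W-s['tool_pos'])@R
for u in (180,188,370,378):
    for v in range(240,290,6): print((u,v),L[v,u].round(3).tolist())
```

```text
[  -1.6   19.5  -32.5   69.6   10.3   93.7 -118.8] 1.0018296750343476
(180, 240) [-0.12, -0.149, 0.288]
(180, 246) [0.009, -0.052, -0.027]
(180, 252) [0.009, -0.051, -0.032]
(180, 258) [0.008, -0.049, -0.038]
(180, 264) [0.009, -0.047, -0.045]
(180, 270) [0.008, -0.046, -0.049]
(180, 276) [0.005, -0.047, -0.049]
(180, 282) [0.002, -0.047, -0.05]
(180, 288) [-0.001, -0.047, -0.05]
(188, 240) [-0.138, -0.149, 0.331]
(188, 246) [0.009, -0.049, -0.025]
(188, 252) [0.008, -0.047, -0.031]
(188, 258) [0.007, -0.046, -0.036]
(188, 264) [0.004, -0.046, -0.036]
(188, 270) [0.001, -0.046, -0.037]
(188, 276) [-0.002, -0.046, -0.037]
(188, 282) [-0.004, -0.046, -0.039]
(188, 288) [-0.007, -0.046, -0.04]
(370, 240) [-0.139, 0.151, 0.339]
(370, 246) [0.009, 0.045, -0.024]
(370, 252) [0.008, 0.043, -0.031]
(370, 258) [0.009, 0.041, -0.038]
(370, 264) [0.007, 0.041, -0.041]
(370, 270) [nan, nan, nan]
(370, 276) [0.002, 0.04, -0.043]
(370, 282) [-0.001, 0.041, -0.044]
(370, 288) [-0.003, 0.041, -0.045]
(378, 240) [-0.139, 0.164, 0.339]
(378, 246) [0.01, 0.048, -0.027]
(378, 252) [0.01, 0.046, -0.034]
(378, 258) [0.008, 0.045, -0.037]
(378, 264) [0.008, 0.044, -0.043]
(378, 270) [0.009, 0.042, -0.05]
(378, 276) [0.007, 0.041, -0.052]
(378, 282) [0.004, 0.041, -0.053]
(378, 288) [0.002, 0.041, -0.054]
```

```bash
(echo '{"plan": [[1,0,0,0,0,0,8.5],[1,0,0,0,0,0,8.5],[1,0,0,0,0,0,8.5],[1,0,0,0,0,0,8.5],[1,0,0,0,0,0,8.5]]}' > m.json && python3 inch.py m.json; echo '{"plan": [[1,0,0,0.03,0,0,8.5],[1,0,0,0.03,0,0,8.5],[1,0,0,0.03,0,0,8.5],[1,0,0,0.03,0,0,8.5],[1,0,0,0.03,0,0,8.5]]}' > m.json && python3 inch.py m.json;echo '{"plan": [[1,0,0,0,0,0,8.5],[1,0,0,0,0,0,2.8],[1,0,0,0,0,0,0],[1,0,0,0,0,0,0]]}' > m.json && python3 inch.py m.json)
python3 - <<'E'
from h import *
s=arm.observe();print(s['joint_pos'].round(1)); c,W=wrist();z=W[...,2]
m=(z>.075)&(z<.105)&(abs(W[...,0]-.64)<.1)&(abs(W[...,1]-.24)<.09);P=W[m];print('handle',P.mean(0),cv2.minAreaRect((P[:,:2]*1000).astype(np.float32)))
d=np.array([.6383,.2374,.0395])-s['tool_pos'];print(s['tcp_rot'].T@d, s['tcp_rot'].round(3))
E
```

```text
time_s: 19.7
tool_pos: [0.6014, 0.2241, 0.3328]
tcp_rot: [[0.832, -0.555, -0.01], [-0.555, -0.832, -0.007], [-0.004, 0.011, -1.0]]
ft_force: [0.7, 0.8, -1.4]
finger_gap: 0.999
gripper_force: 0.0
time_s: 20.2
tool_pos: [0.596, 0.2231, 0.2469]
tcp_rot: [[0.668, -0.74, -0.078], [-0.744, -0.668, -0.027], [-0.032, 0.076, -0.997]]
ft_force: [-0.2, -0.1, -1.9]
finger_gap: 1.004
gripper_force: 0.0
time_s: 20.6
tool_pos: [0.5953, 0.2218, 0.2414]
tcp_rot: [[0.57, -0.817, -0.091], [-0.821, -0.57, -0.03], [-0.028, 0.092, -0.995]]
ft_force: [-0.5, 0.0, -0.1]
finger_gap: 1.0
gripper_force: 0.0
[ -62.1   29.4   57.2   78.7  -23.3   90.3 -151.5]
handle [0.63824377 0.23512558 0.0885801 ] ((638.0281372070312, 237.2650909423828), (99.61865234375, 15.604915618896484), 86.69612121582031)
[ 0.01730941 -0.06258381  0.19657011] [[ 0.57  -0.817 -0.091]
 [-0.821 -0.57  -0.03 ]
 [-0.028  0.092 -0.995]]
```

```bash
cat >> h.py <<'E'
from scipy.spatial.transform import Rotation as Ro
def goal(p,xang):
    s=arm.observe();a=np.radians(xang);x=np.array([np.cos(a),np.sin(a),0]);z=np.array([0,0,-1.]);R=np.stack([x,np.cross(z,x),z],1)
    print('pos',s['tool_pos'].round(4),'j',s['joint_pos'].round(0),'need d',(s['tcp_rot'].T@(np.array(p)-s['tool_pos'])).round(4),'rotvec',Ro.from_matrix(s['tcp_rot'].T@R).as_rotvec(degrees=True).round(1),'f',s['ft_force'].round(1))
E
(echo '{"plan": [[1,0,0,0,0,0,-8.5],[1,0,0,0,0,0,-8.5],[1,0,0,0,0,0,-8.5],[1,0,0,0,0,0,-8.5],[1,0,0,0,0,0,-8.5]]}' > m.json && python3 inch.py m.json; echo '{"plan": [[1,0,0,0,0,0,-8.5],[1,0,0,0,0,0,-8.5],[1,0,0,0,0,0,-8.5],[1,0,0,0,0,0,-8.5],[1,0,0,0,0,0,-8.5]]}' > m.json && python3 inch.py m.json;echo '{"plan": [[1,0,0,0,0,0,-8.5],[1,0,0,0,0,0,-8.5],[1,0,0,0,0,0,0]]}' > m.json && python3 inch.py m.json)|grep pos; python3 -c "
from h import *
goal([.6383,.2372,.14],86.6)"
```

```text
tool_pos: [0.5955, 0.2216, 0.2422]
tool_pos: [0.5955, 0.2216, 0.2424]
tool_pos: [0.5955, 0.2215, 0.2425]
pos [0.5955 0.2215 0.2425] j [-49.  23.  36.  78. -13.  88. -57.] need d [0.0488 0.0253 0.0978] rotvec [ -4.2   3.5 -39.6] f [ 0.5  0.5 -0.2]
```

```bash
(echo '{"plan": [[1,0,0,0,0,0,-8.4],[1,0,0,0,0,0,-8.4],[1,0,0,0,0,0,-8.4],[1,0,0,0,0,0,-8.4],[1,0,0,0,0,0,-6]]}' > m.json && python3 inch.py m.json;echo '{"plan": [[1,0,0,0,-4,3,0],[1,0,0,0,0,0,0]]}' > m.json && python3 inch.py m.json )|grep pos; python3 -c "
from h import *
goal([.6383,.2372,.14],86.6)"
```

```text
tool_pos: [0.5954, 0.2218, 0.2422]
tool_pos: [0.5948, 0.2202, 0.2425]
pos [0.5948 0.2202 0.2425] j [-46.  18.  29.  83. -10.  82. -20.] need d [0.018  0.044  0.1021] rotvec [-1.  -1.2 -0.6] f [ 0.4 -0.2  0.2]
```

```bash
(echo '{"plan": [[1,0.018,0.044,0,-1,-1.2,-0.6],[1,0,0,0.048,0,0,0],[1,0,0,0.045,0,0,0],[1,0,0,0,0,0,0],[1,0,0,0,0,0,0]]}' > m.json && python3 inch.py m.json)|grep pos; python3 -c "
from h import *
c,W=wrist();z=W[...,2]
m=(z>.075)&(z<.105)&(abs(W[...,0]-.64)<.1)&(abs(W[...,1]-.24)<.09);P=W[m];print('handle',P.mean(0),cv2.minAreaRect((P[:,:2]*1000).astype(np.float32)))
goal([.6383,.2372,.0395],86.6)"
```

```text
tool_pos: [0.6401, 0.237, 0.1489]
handle [0.63881776 0.24146122 0.0887755 ] ((638.7242431640625, 237.57855224609375), (99.55693817138672, 15.401384353637695), 86.5797348022461)
pos [0.6411 0.2372 0.1506] j [-44.  26.  28.  83. -12.  74. -18.] need d [ 1.000e-04 -2.800e-03  1.111e-01] rotvec [-0.   0.1  0.2] f [ 0.4 -0.7  0.5]
```

```bash
(echo '{"plan": [[1,0,-0.0025,0.045,0,0,0],[1,0,0,0.045,0,0,0],[1,0,0,0.021,0,0,0],[1,0,0,0,0,0,0],[0,0,0,0,0,0,0]]}' > m.json && python3 inch.py m.json;echo '{"plan": [[0,0,0,0,0,0,0],[0,0,0,0,0,0,0],[0,0,0,0,0,0,0],[0,0,0,0,0,0,0],[0,0,0,0,0,0,0]]}' > m.json && python3 inch.py m.json;echo '{"plan": [[0,0,0,0,0,0,0],[0,0,0,0,0,0,0],[0,0,0,0,0,0,0]]}' > m.json && python3 inch.py m.json)
```

```text
time_s: 23.7
tool_pos: [0.6392, 0.2374, 0.0401]
tcp_rot: [[0.054, 0.999, 0.001], [0.999, -0.054, -0.001], [-0.001, 0.001, -1.0]]
ft_force: [0.1, 0.0, 0.5]
finger_gap: 0.962
gripper_force: 0.0
time_s: 24.2
tool_pos: [0.6374, 0.2369, 0.0372]
tcp_rot: [[0.054, 0.999, -0.002], [0.999, -0.054, -0.002], [-0.003, -0.002, -1.0]]
ft_force: [-0.8, 1.0, 0.4]
finger_gap: 0.542
gripper_force: 0.0
time_s: 24.5
tool_pos: [0.6373, 0.2368, 0.0369]
tcp_rot: [[0.054, 0.999, -0.003], [0.999, -0.054, -0.003], [-0.003, -0.002, -1.0]]
ft_force: [-0.2, 1.1, 0.2]
finger_gap: 0.261
gripper_force: 0.0
```

```bash
echo '{"plan": [[0,0,0,0,0,0,0],[0,0,0,0,0,0,0],[0,0,0,0,0,0,0],[0,0,0,0,0,0,0]]}' > m.json && python3 inch.py m.json; echo '{"plan": [[0,0,0,-0.02,0,0,0],[0,0,0,-0.02,0,0,0],[0,0,0,-0.03,0,0,0],[0,0,0,0,0,0,0],[0,0,0,0,0,0,0]]}' > m.json && python3 inch.py m.json
```

```text
time_s: 24.9
tool_pos: [0.6373, 0.2368, 0.0369]
tcp_rot: [[0.054, 0.999, -0.002], [0.999, -0.054, -0.003], [-0.003, -0.002, -1.0]]
ft_force: [0.8, -1.5, -0.6]
finger_gap: 0.161
gripper_force: 30.0
time_s: 25.4
tool_pos: [0.6374, 0.2371, 0.1068]
tcp_rot: [[0.054, 0.999, -0.002], [0.999, -0.054, -0.002], [-0.002, -0.002, -1.0]]
ft_force: [-0.7, 0.3, -4.0]
finger_gap: 0.155
gripper_force: 30.0
```

```bash
(echo '{"plan": [[0,0,0,-0.03,0,0,0],[0,0,0,-0.04,0,0,0],[0,0,0,-0.04,0,0,0],[0,0,0,-0.03,0,0,0],[0,0,0,-0.02,0,0,0]]}' > m.json && python3 inch.py m.json; echo '{"plan": [[0,-0.01,0.002,0,0,0,0],[0,-0.02,0.006,0,0,0,0],[0,-0.03,0.008,0,0,0,0],[0,-0.035,0.01,0,0,0,0],[0,-0.035,0.01,0,0,0,0]]}' > m.json && python3 inch.py m.json; echo '{"plan": [[0,-0.035,0.01,0,0,0,0],[0,-0.035,0.01,0,0,0,-1],[0,-0.035,0.01,0,0,0,-1],[0,-0.035,0.01,0,0,0,-1],[0,-0.035,0.006,0,0,0,-1]]}' > m.json && python3 inch.py m.json; echo '{"plan": [[0,-0.03,0.002,0,0,0,-1],[0,-0.02,0,0,0,0,-1],[0,-0.01,0,0,0,0,0],[0,0,0,0,0,0,0],[0,0,0,0,0,0,0]]}' > m.json && python3 inch.py m.json)|grep -E "pos|ft|gap"; python3 -c "
from h import *
p=toworld([.085,0]);goal([*p,.264],92.7)"
```

```text
tool_pos: [0.6379, 0.2375, 0.2677]
ft_force: [0.8, -0.0, -3.5]
finger_gap: 0.157
tool_pos: [0.6659, 0.1036, 0.264]
ft_force: [1.4, -0.8, -2.7]
finger_gap: 0.161
tool_pos: [0.7062, -0.073, 0.264]
ft_force: [0.4, 0.0, -3.1]
finger_gap: 0.157
tool_pos: [0.7105, -0.1295, 0.2665]
ft_force: [-0.5, 0.6, -2.9]
finger_gap: 0.156
pos [ 0.7105 -0.1295  0.2665] j [-14.  30.  34.  66. -16.  89.  20.] need d [-0.0121 -0.0082  0.0025] rotvec [-0.2  0.1  0.2] f [-0.5  0.6 -2.9]
```

```bash
(echo '{"plan": [[0,-0.012,-0.008,0.002,0,0,0],[0,0,0,0,-6,0,0],[0,0,0,0,-5,0,0],[0,0,0,0,-3,0,0],[0,0,0,0,-3,0,0]]}' > m.json && python3 inch.py m.json; echo '{"plan": [[0,0,0,0,-3,0,0],[0,0,0,0,-3,0,0],[0,0,0,0,-3,0,0],[0,0,0,0,-3,0,0],[0,0,0,0,-3,0,0]]}' > m.json && python3 inch.py m.json)|grep -E "pos|ft|gap"
python3 - <<'E'
from h import *
p=toworld([.085,0]);goal([*p,.262],92.7)
s=arm.observe();R=s['tcp_rot'];lip=s['tool_pos']+R@np.array([0,-.08,-.0411+.068]);print('lip',mill(lip),lip[2])
c=eyes.camera('top');cv2.imwrite('pics/t1.png',cv2.resize(c['img'][150:260,270:400,::-1],None,fx=4,fy=4))
E
```

```text
tool_pos: [0.7024, -0.1426, 0.2659]
ft_force: [-0.4, 0.3, -1.8]
finger_gap: 0.162
tool_pos: [0.7024, -0.1426, 0.2657]
ft_force: [-0.1, -0.8, -2.5]
finger_gap: 0.159
pos [ 0.7024 -0.1426  0.2657] j [-20.   2.  34. 103. -14.  45.  24.] need d [ 0.0005 -0.0015  0.0034] rotvec [32.   0.   0.3] f [-0.1 -0.8 -2.5]
lip [ 0.03089146 -0.00093407] 0.20051381388729786
```

View pics/t1.png

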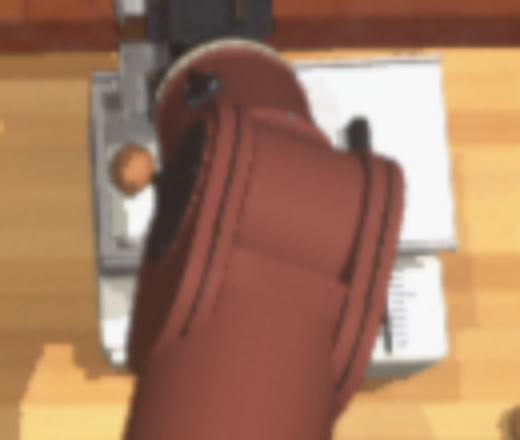

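```bash
(echo '{"plan": [[0,0,0,0,-3,0,0],[0,0,0,0,-3,0,0],[0,0,0,0,-3,0,0],[0,0,0,0,-3,0,0],[0,0,0,0,0,0,0]]}' > m.json && python3 inch.py m.json;echo '{"plan": [[0,0,0,0,0,0,0],[0,0,0,0,0,0,0],[0,0,0,0,0,0,0],[0,0,0,0,0,0,0],[0,0,0,0,0,0,0]]}' > m.json && python3 inch.py m.json)|grep -E "pos|ft|gap"
python3 - <<'E'
from h import *
p=toworld([.085,0]);goal([*p,.262],92.7)
s=arm.observe();R=s['tcp_rot'];lip=s['tool_pos']+R@np.array([0,-.08,-.0411+.068]);print('lip',mill(lip),lip[2])
c=eyes.camera('scene');a=cv2.resize(c['img'][140:270,240:400,::-1],None,fx=2.5,fy=2.5)
c,W=wrist();b=cv2.resize(c['img'][:,:,::-1],(400,325));cv2.imwrite('pics/t2.png',np.hstack([a,b]))
E
```

```text
tool_pos: [0.7014, -0.1428, 0.2641]
ft_force: [-0.2, 0.2, -3.4]
finger_gap: 0.154
tool_pos: [0.7034, -0.1431, 0.2658]
ft_force: [-0.3, -0.1, -2.1]
finger_gap: 0.157
pos [ 0.7034 -0.1431  0.2658] j [-20.  -4.  34. 114. -20.  28.  32.] need d [ 0.0011 -0.003   0.0024] rotvec [43.8  0.1  0.3] f [-0.3 -0.1 -2.1]
lip [ 0.04641946 -0.00148209] 0.19102045797426703
```

View pics/t2.png

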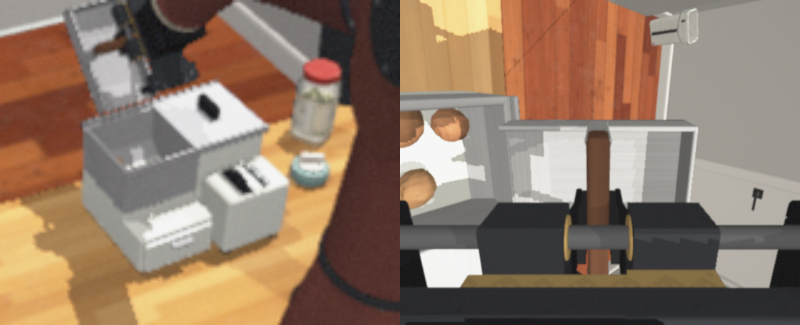

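```bash
(echo '{"plan": [[0,0,0,0,8.5,0,0],[0,0,0,0,8.5,0,0],[0,0,0,0,8.5,0,0],[0,0,0,0,8.5,0,0],[0,0,0,0,8.5,0,0]]}' > m.json && python3 inch.py m.json; echo '{"plan": [[0,0,0,-0.01,1.3,0,0],[0,0.03,0,0,0,0,0],[0,0.048,0,0,0,0,0],[0,0.048,-0.01,0,0,0,0],[0,0.048,-0.01,0,0,0,0]]}' > m.json && python3 inch.py m.json; echo '{"plan": [[0,0.048,-0.01,0,0,0,0],[0,0.048,-0.01,0,0,0,0],[0,0.048,-0.01,0,0,0,0],[0,0.048,-0.01,0,0,0,0],[0,0,0,0,0,0,0]]}' > m.json && python3 inch.py m.json)|grep -E "pos|ft|gap"; python3 -c "
from h import *
goal([.637,.237,.08],92.7)"
```

```text
tool_pos: [0.7041, -0.1425, 0.2676]
ft_force: [1.7, -0.8, -1.9]
finger_gap: 0.158
tool_pos: [0.6742, 0.0316, 0.2749]
ft_force: [0.4, 0.8, -2.2]
finger_gap: 0.157
tool_pos: [0.6215, 0.2303, 0.274]
ft_force: [-0.5, -0.1, -3.4]
finger_gap: 0.163
pos [0.6215 0.2303 0.274 ] j [-44.  20.  27.  76.  -9.  86. -14.] need d [0.0053 0.016  0.194 ] rotvec [-0.  -0.1  0.9] f [-0.5 -0.1 -3.4]
```

```bash
(echo '{"plan": [[0,0.005,0.015,0.045,0,0,0.8],[0,0,0,0.048,0,0,0],[0,0,0,0.048,0,0,0],[0,0,0,0.048,0,0,0],[0,0,0,0,0,0,0]]}' > m.json && python3 inch.py m.json; echo '{"plan": [[0,0,0,0.02,0,0,0],[0,0,0,0.01,0,0,0],[0,0,0,0.01,0,0,0],[0,0,0,0,0,0,0],[0,0,0,0,0,0,0]]}' > m.json && python3 inch.py m.json)|grep -E "pos|ft|gap"; python3 -c "
from h import *
goal([.637,.237,.037],92.7)"
```

```text
tool_pos: [0.635, 0.2234, 0.0786]
ft_force: [-1.9, -0.1, -3.4]
finger_gap: 0.159
tool_pos: [0.64, 0.2247, 0.0468]
ft_force: [0.2, -0.3, -2.6]
finger_gap: 0.158
pos [0.64   0.2247 0.0468] j [-42.  30.  25.  90. -14.  63. -11.] need d [ 0.0124 -0.0026  0.0098] rotvec [ 0.1  0.1 -0.6] f [ 0.2 -0.3 -2.6]
```

```bash
(echo '{"plan": [[0,0,0,0.004,0,0,0],[0,0,0,0.004,0,0,0],[0,0,0,0.0015,0,0,0],[0,0,0,0,0,0,0]]}' > m.json && python3 inch.py m.json; echo '{"plan": [[1,0,0,0,0,0,0],[1,0,0,0,0,0,0],[1,0,0,0,0,0,0],[1,0,0,0,0,0,0],[1,0,0,0,0,0,0]]}' > m.json && python3 inch.py m.json;echo '{"plan": [[1,0,0,0,0,0,0],[1,0,0,0,0,0,0],[1,0,0,0,0,0,0]]}' > m.json && python3 inch.py m.json)|grep -E "pos|ft|gap"
```

```text
tool_pos: [0.6396, 0.2246, 0.037]
ft_force: [-2.1, -0.5, 3.6]
finger_gap: 0.161
tool_pos: [0.6395, 0.2245, 0.0362]
ft_force: [-0.4, 0.7, 0.2]
finger_gap: 0.533
tool_pos: [0.6395, 0.2245, 0.0363]
ft_force: [-0.4, -0.1, -0.0]
finger_gap: 0.806
```

```bash
(echo '{"plan": [[1,0,0,-0.045,0,0,0],[1,0,0,-0.048,0,0,0],[1,0,0,-0.048,0,0,0],[1,0,0,-0.03,0,0,0],[1,0,-0.045,0,0,0,0]]}' > m.json && python3 inch.py m.json; echo '{"plan": [[1,0,-0.048,0,0,0,0],[1,0,-0.048,0,0,0,0],[1,0,-0.045,0,0,0,0],[1,0,0,0,0,0,0],[1,0,0,0,0,0,0]]}' > m.json && python3 inch.py m.json)|grep -E "pos|ft|gap"
cat >> h.py <<'E'
def nuts(W,img,x,y,r=.06):
    m=(W[...,2]>.010)&(W[...,2]<.06)&(np.hypot(W[...,0]-x,W[...,1]-y)<r)
    n,l,st,ce=cv2.connectedComponentsWithStats(m.astype(np.uint8))
    for i in range(1,n):
        if st[i,4]<150: continue
        P=W[l==i];q=cv2.minAreaRect((P[:,:2]*1000).astype(np.float32));print('nut',P.mean(0).round(3),'top',np.percentile(P[:,2],98).round(3),'rect',np.round(q[0],1),np.round(q[1],1),round(q[2]),'px',ce[i].round(),st[i,4],img[l==i].mean(0).round())
E
python3 -c "
from h import *
c,W=wrist();save('w6',c);nuts(W,c['img'],.44,.17,.12);c=eyes.camera('top');nuts(cloud(c),c['img'],.44,.17,.12)
z=W[...,2];goal([.441,.215,.10],92.7)"
```

```text
tool_pos: [0.6, 0.2232, 0.2122]
ft_force: [-0.6, -0.3, 0.6]
finger_gap: 1.0
tool_pos: [0.453, 0.2185, 0.2078]
ft_force: [0.0, 0.0, 0.4]
finger_gap: 1.003
nut [0.441 0.216 0.026] top 0.033 rect [440.4 214.1] [35. 36.] 2 px [266. 179.] 832 [137.  97.  67.]
nut [0.447 0.129 0.026] top 0.032 rect [447.5 125.8] [33.9 36.1] 42 px [269. 251.] 723 [121.  87.  60.]
pos [0.4544 0.218  0.2075] j [-55.   1.  25. 104.  -0.  75. -28.] need d [-0.0023 -0.0137  0.1075] rotvec [ 0.1  0.1 -0.6] f [ 0.  -0.6  0.1]
```

```bash
(echo '{"plan": [[1,-0.003,-0.014,0.048,0,0,0],[1,0,0,0.048,0,0,0],[1,0,0,0.048,0,0,0],[1,0,0,0.03,0,0,0],[1,0,0,0,0,0,0]]}' > m.json && python3 inch.py m.json)|grep -E "pos|ft|gap"; python3 -c "
from h import *
goal([.4405,.2145,-.014],92.7)"
```

```text
tool_pos: [0.4382, 0.2118, 0.0293]
ft_force: [0.4, 0.2, -0.1]
finger_gap: 0.999
pos [0.4382 0.2118 0.0293] j [-54.  10.  25. 118.  -5.  54. -25.] need d [0.003  0.0026 0.0433] rotvec [-0.3  0.5 -0.7] f [ 0.4  0.2 -0.1]
```

```bash
(echo '{"plan": [[1,0.003,0.0025,0.02,0,0,0],[1,0,0,0.02,0,0,0],[1,0,0,0.003,0,0,0],[1,0,0,0,0,0,0],[0,0,0,0,0,0,0]]}' > m.json && python3 inch.py m.json;echo '{"plan": [[0,0,0,0,0,0,0],[0,0,0,0,0,0,0],[0,0,0,0,0,0,0],[0,0,0,0,0,0,0],[0,0,0,0,0,0,0]]}' > m.json && python3 inch.py m.json;echo '{"plan": [[0,0,0,0,0,0,0],[0,0,0,0,0,0,0],[0,0,0,0,0,0,0]]}' > m.json && python3 inch.py m.json)|grep -E "pos|ft|gap|gripper"
```

```text
tool_pos: [0.4434, 0.2176, -0.0083]
ft_force: [-0.9, -0.4, 0.3]
finger_gap: 0.966
gripper_force: 0.0
tool_pos: [0.4422, 0.2172, -0.0097]
ft_force: [-0.0, -0.9, -0.3]
finger_gap: 0.54
gripper_force: 0.0
tool_pos: [0.4422, 0.2171, -0.0098]
ft_force: [0.5, 0.2, 1.3]
finger_gap: 0.386
gripper_force: 30.0
```

```bash
(echo '{"plan": [[0,0,0,-0.045,0,0,0],[0,0,0,-0.048,0,0,0],[0,0,0,-0.048,0,0,0],[0,0,0,-0.048,0,0,0],[0,0,0,-0.048,0,0,0]]}' > m.json && python3 inch.py m.json; echo '{"plan": [[0,-0.041,0.018,0,0,0,0],[0,-0.041,0.018,0,0,0,0],[0,-0.041,0.018,0,0,0,0],[0,-0.041,0.018,0,0,0,0],[0,-0.041,0.018,0,0,0,0]]}' > m.json && python3 inch.py m.json;echo '{"plan": [[0,-0.041,0.018,0,0,0,0],[0,-0.041,0.018,0,0,0,0],[0,-0.041,0.018,0,0,0,0],[0,-0.03,0.013,0,0,0,0],[0,0,0,0,0,0,0]]}' > m.json && python3 inch.py m.json)|grep -E "pos|ft|gap|gripper"
cat >> h.py <<'E'
def hopper():
    s=arm.observe();c,W=wrist()
    for n,(c,W) in dict(w=(c,W),t=(lambda k:(k,cloud(k)))(eyes.camera('top'))).items():
        M=(W[...,:2]-O)@RM; m=(W[...,2]>.085)&(W[...,2]<.158)&(abs(M[...,0])<.056)&(abs(M[...,1])<.056)
        hsv=cv2.cvtColor(c['img'],cv2.COLOR_RGB2HSV); m&=hsv[...,1]>70
        k,l,st,ce=cv2.connectedComponentsWithStats(m.astype(np.uint8))
        for i in range(1,k):
            if st[i,4]>25: print(n,'hop nut',M[l==i].mean(0).round(3),W[l==i][:,2].max().round(3),st[i,4],st[i,:4])
E
python3 -c "
from h import *
p=toworld([0,0]);goal([*p,.2],92.7);hopper()"
```

```text
tool_pos: [0.4416, 0.2173, 0.2293]
ft_force: [0.0, 0.4, -1.3]
finger_gap: 0.382
gripper_force: 30.0
tool_pos: [0.5399, 0.0145, 0.228]
ft_force: [1.1, 0.4, 0.2]
finger_gap: 0.385
gripper_force: 30.0
tool_pos: [0.6121, -0.14, 0.2278]
ft_force: [-0.2, 0.7, 0.4]
finger_gap: 0.39
gripper_force: 30.0
pos [ 0.6121 -0.14    0.2278] j [-26.  19.  45.  87. -13.  80.  21.] need d [-0.0061  0.0057  0.0278] rotvec [ 0.   0.3 -1. ] f [-0.2  0.7  0.4]
w hop nut [-0.018  0.037] 0.118 963 [245 145  36  32]
w hop nut [0.021 0.036] 0.119 1041 [288 144  39  34]
w hop nut [-0.019 -0.019] 0.12 1012 [247 201  35  36]
```

```bash
(echo '{"plan": [[0,-0.024,0.022,0,0,0,0],[0,0,0,0.04,0,0,0],[0,0,0,0.04,0,0,0],[0,0,0,0.02,0,0,0],[0,0,0,0,0,0,0]]}' > m.json && python3 inch.py m.json; python3 -c "
from h import *
p=toworld([0.015,-.018]);goal([*p,.127],92.7)" )|grep -E "pos|ft|gap"
```

```text
tool_pos: [0.6331, -0.155, 0.1251]
ft_force: [0.3, -0.7, 1.1]
finger_gap: 0.381
pos [ 0.6331 -0.155   0.1251] j [-22.  27.  43.  90. -19.  71.  26.] need d [-0.0083  0.0004 -0.0019] rotvec [-0.2  0.  -0.5] f [ 0.3 -0.7  1.1]
```

```bash
(echo '{"plan": [[0,-0.008,0,0,0,0,0],[0.5,0,0,0,0,0,0],[0.5,0,0,0,0,0,0],[0.5,0,0,0,0,0,0],[0.5,0,0,0,0,0,0]]}' > m.json && python3 inch.py m.json;echo '{"plan": [[0.5,0,0,-0.03,0,0,0],[0.5,0,0,-0.045,0,0,0],[1,0,0,-0.03,0,0,0],[1,0,0,0,0,0,0]]}' > m.json && python3 inch.py m.json; python3 -c "
from h import *
hopper()
goal([.447,.126,.2],92.7)" )|grep -E "pos|ft|gap|hop"
```

```text
tool_pos: [0.6356, -0.1655, 0.1289]
ft_force: [-0.3, -0.3, 0.3]
finger_gap: 0.493
tool_pos: [0.6372, -0.1664, 0.2385]
ft_force: [-0.1, -0.5, -0.6]
finger_gap: 0.605
w hop nut [-0.017  0.038] 0.158 1160 [218 106  36  40]
w hop nut [0.022 0.035] 0.119 1070 [260 111  39  36]
w hop nut [-0.001 -0.023] 0.119 2021 [220 171  71  41]
pos [ 0.6355 -0.1654  0.2338] j [-22.  23.  45.  82. -16.  82.  25.] need d [ 0.2982 -0.1776  0.0327] rotvec [ 0.1  0.1 -0.6] f [ 0.4  0.4 -0.7]
```

```bash
(echo '{"plan": [[1,0.042,-0.025,0,0,0,0],[1,0.042,-0.025,0,0,0,0],[1,0.042,-0.025,0,0,0,0],[1,0.042,-0.025,0,0,0,0],[1,0.042,-0.025,0,0,0,0]]}' > m.json && python3 inch.py m.json; echo '{"plan": [[1,0.042,-0.025,0,0,0,0],[1,0.045,-0.026,0,0,0,0],[1,0,0,0.03,0,0,0],[1,0,0,0.03,0,0,0],[1,0,0,0,0,0,0]]}' > m.json && python3 inch.py m.json;python3 -c "
from h import *
c,W=wrist();nuts(W,c['img'],.447,.126,.05)
goal([.447,.126,-.01],92.7)" )|grep -E "pos|ft|gap|nut"
```

```text
tool_pos: [0.5004, 0.0415, 0.2313]
ft_force: [1.0, 0.7, -0.6]
finger_gap: 0.993
tool_pos: [0.4462, 0.1224, 0.1683]
ft_force: [-0.7, -0.1, 0.3]
finger_gap: 1.003
nut [0.447 0.128 0.026] top 0.032 rect [447.2 125.6] [34.4 36.5] 43 px [279. 180.] 1031 [137.  98.  67.]
pos [0.4477 0.1225 0.1706] j [-54.  -3.  32. 112.   2.  71. -20.] need d [0.0044 0.     0.1806] rotvec [-0.2  0.3 -0.6] f [1.  0.1 0.6]
```

```bash
(echo '{"plan": [[1,0.003,0,0.045,0,0,0],[1,0,0,0.048,0,0,0],[1,0,0,0.048,0,0,0],[1,0,0,0.035,0,0,0],[1,0,0,0.003,0,0,0]]}' > m.json && python3 inch.py m.json; echo '{"plan": [[1,0,0,0,0,0,0],[0,0,0,0,0,0,0],[0,0,0,0,0,0,0],[0,0,0,0,0,0,0],[0,0,0,0,0,0,0]]}' > m.json && python3 inch.py m.json;echo '{"plan": [[0,0,0,0,0,0,0],[0,0,0,0,0,0,0],[0,0,0,0,0,0,0],[0,0,0,0,0,0,0],[0,0,0,0,0,0,0]]}' > m.json && python3 inch.py m.json)|grep -E "pos|ft|gap|gripper"
```

```text
tool_pos: [0.4474, 0.1244, -0.0091]
ft_force: [-0.1, 0.1, -0.3]
finger_gap: 1.004
gripper_force: 0.0
tool_pos: [0.4501, 0.1261, -0.0057]
ft_force: [-0.4, 0.2, -0.5]
finger_gap: 0.723
gripper_force: 0.0
tool_pos: [0.4498, 0.1256, -0.0064]
ft_force: [0.4, -0.4, 2.2]
finger_gap: 0.395
gripper_force: 29.5
```

```bash
(echo '{"plan": [[0,0,0,-0.045,0,0,0],[0,0,0,-0.048,0,0,0],[0,0,0,-0.048,0,0,0],[0,0,0,-0.048,0,0,0],[0,0,0,-0.048,0,0,0]]}' > m.json && python3 inch.py m.json; echo '{"plan": [[0,-0.039,0.02,0,0,0,0],[0,-0.039,0.02,0,0,0,0],[0,-0.039,0.02,0,0,0,0],[0,-0.039,0.02,0,0,0,0],[0,-0.039,0.02,0,0,0,0]]}' > m.json && python3 inch.py m.json;echo '{"plan": [[0,-0.039,0.02,0,0,0,0],[0,-0.037,0.022,0,0,0,0],[0,0,0,0,0,0,0],[0,0,0,0,0,0,0]]}' > m.json && python3 inch.py m.json;python3 -c "
from h import *
p=toworld([-0.013,.008]);goal([*p,.13],92.7);hopper()" )|grep -E "pos|gap|hop"
```

```text
tool_pos: [0.4489, 0.1259, 0.2325]
finger_gap: 0.393
tool_pos: [0.557, -0.0664, 0.2312]
finger_gap: 0.393
tool_pos: [0.6009, -0.1407, 0.2304]
finger_gap: 0.392
pos [ 0.6009 -0.1407  0.2304] j [-31.  19.  51.  88. -15.  80.  23.] need d [0.0023 0.0039 0.1004] rotvec [-0.   0.2 -0.7] f [ 0.6  0.4 -0.4]
w hop nut [-0.019  0.037] 0.118 961 [257 144  36  32]
w hop nut [0.021 0.036] 0.119 1018 [300 144  39  33]
w hop nut [-0.001 -0.021] 0.119 1901 [257 200  72  41]
```

```bash
(echo '{"plan": [[0,0.001,0.004,0.04,0,0,0],[0,0,0,0.04,0,0,0],[0,0,0,0.03,0,0,0],[0,0,0,0,0,0,0]]}' > m.json && python3 inch.py m.json; echo '{"plan": [[0.5,0,0,0,0,0,0],[0.5,0,0,0,0,0,0],[0.5,0,0,0,0,0,0],[0.5,0,0,0,0,0,0]]}' > m.json && python3 inch.py m.json;echo '{"plan": [[0.5,0,0,-0.03,0,0,0],[0.5,0,0,-0.045,0,0,0],[0.5,0,0,-0.04,0,0,0],[0.5,0,0,0,0,0,0]]}' > m.json && python3 inch.py m.json;python3 -c "
from h import *
hopper();goal([.446,-.407,.2],92.7)" )|grep -E "pos|ft|gap|hop"
```

```text
tool_pos: [0.6027, -0.1355, 0.1178]
ft_force: [-0.6, 0.1, 0.1]
finger_gap: 0.398
tool_pos: [0.606, -0.1386, 0.1226]
ft_force: [-0.0, -0.2, -0.2]
finger_gap: 0.496
tool_pos: [0.6076, -0.1396, 0.2425]
ft_force: [-0.2, -0.2, 0.9]
finger_gap: 0.502
w hop nut [-0.019  0.037] 0.119 902 [250 143  34  31]
w hop nut [0.006 0.   ] 0.124 3639 [250 143  79  94]
pos [ 0.6057 -0.1384  0.2374] j [-31.  19.  51.  87. -15.  81.  23.] need d [-0.2624 -0.1696  0.0374] rotvec [ 0.2  0.1 -0.6] f [ 0.6  0.5 -1.3]
```

```bash
(echo '{"plan": [[1,-0.038,-0.024,0,0,0,0],[1,-0.038,-0.024,0,0,0,0],[1,-0.038,-0.024,0,0,0,0],[1,-0.038,-0.024,0,0,0,0],[1,-0.038,-0.024,0,0,0,0]]}' > m.json && python3 inch.py m.json; echo '{"plan": [[1,-0.037,-0.024,0,0,0,0],[1,-0.036,-0.025,0,0,0,0],[1,0,0,0.03,0,0,0],[1,0,0,0.03,0,0,0],[1,0,0,0,0,0,0]]}' > m.json && python3 inch.py m.json;python3 -c "
from h import *
c,W=wrist();nuts(W,c['img'],.446,-.407,.05)
goal([.446,-.407,-.008],92.7)" )|grep -E "pos|ft|gap|nut"
```

```text
tool_pos: [0.4906, -0.3332, 0.2353]
ft_force: [1.3, 0.1, 0.3]
finger_gap: 0.871
tool_pos: [0.4437, -0.4053, 0.1721]
ft_force: [0.3, 0.3, 0.3]
finger_gap: 1.002
nut [ 0.447 -0.41   0.026] top 0.032 rect [ 447.2 -411.8] [33.2 37.9] 73 px [281. 190.] 984 [136. 102.  70.]
pos [ 0.4448 -0.4061  0.1746] j [ -6.  21.  56.  95. -17.  74.  55.] need d [-0.001   0.0017  0.1826] rotvec [-0.2 -0.  -0.6] f [0.3 1.1 1. ]
```

```bash
(echo '{"plan": [[1,-0.004,0.002,0.045,0,0,0],[1,0,0,0.048,0,0,0],[1,0,0,0.048,0,0,0],[1,0,0,0.037,0,0,0],[1,0,0,0.003,0,0,0]]}' > m.json && python3 inch.py m.json; echo '{"plan": [[1,0,0,0,0,0,0],[0,0,0,0,0,0,0],[0,0,0,0,0,0,0],[0,0,0,0,0,0,0],[0,0,0,0,0,0,0]]}' > m.json && python3 inch.py m.json;echo '{"plan": [[0,0,0,0,0,0,0],[0,0,0,0,0,0,0],[0,0,0,0,0,0,0],[0,0,0,0,0,0,0],[0,0,0,0,0,0,0]]}' > m.json && python3 inch.py m.json)|grep -E "pos|ft|gap|gripper"
```

```text
tool_pos: [0.4469, -0.4095, -0.0075]
ft_force: [-0.1, 0.5, -0.1]
finger_gap: 0.999
gripper_force: 0.0
tool_pos: [0.4489, -0.412, -0.0033]
ft_force: [0.4, 0.4, -0.2]
finger_gap: 0.723
gripper_force: 0.0
tool_pos: [0.4482, -0.4117, -0.0043]
ft_force: [-0.1, 0.2, -0.3]
finger_gap: 0.386
gripper_force: 27.0
```

```bash
(echo '{"plan": [[0,0,0,-0.045,0,0,0],[0,0,0,-0.048,0,0,0],[0,0,0,-0.048,0,0,0],[0,0,0,-0.048,0,0,0],[0,0,0,-0.048,0,0,0]]}' > m.json && python3 inch.py m.json; echo '{"plan": [[0,0.038,0.028,0,0,0,0],[0,0.038,0.028,0,0,0,0],[0,0.038,0.028,0,0,0,0],[0,0.038,0.028,0,0,0,0],[0,0.038,0.028,0,0,0,0]]}' > m.json && python3 inch.py m.json;echo '{"plan": [[0,0.038,0.028,0,0,0,0],[0,0.037,0.026,0,0,0,0],[0,0,0,0,0,0,0],[0,0,0,0,0,0,0]]}' > m.json && python3 inch.py m.json;python3 -c "
from h import *
p=toworld([0.012,.008]);goal([*p,.12],92.7);hopper()
c,W=wrist();cv2.imwrite('pics/w9.png',cv2.resize(c['img'][110:290,200:400,::-1],None,fx=2.5,fy=2.5))" )|grep -E "pos|gap|hop"
```

```text
tool_pos: [0.4477, -0.4111, 0.2348]
finger_gap: 0.391
tool_pos: [0.5818, -0.2144, 0.2326]
finger_gap: 0.384
tool_pos: [0.6325, -0.138, 0.2317]
finger_gap: 0.388
pos [ 0.6325 -0.138   0.2317] j [-29.  24.  51.  83. -18.  82.  25.] need d [ 0.0011 -0.0029  0.1117] rotvec [-0.   0.2 -0.4] f [-0.4 -1.4  0.3]
w hop nut [-0.018  0.037] 0.119 936 [224 146  35  31]
w hop nut [0.006 0.003] 0.124 3539 [225 146  81  90]
```

View pics/w9.png

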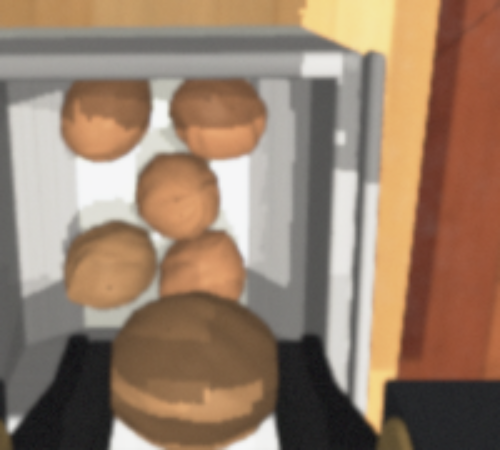

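```bash
(echo '{"plan": [[0,0.001,-0.001,0.04,0,0,0],[0,0,0,0.04,0,0,0],[0,0,0,0.022,0,0,0],[0,0,0,0,0,0,0]]}' > m.json && python3 inch.py m.json; echo '{"plan": [[0.5,0,0,0,0,0,0],[0.5,0,0,0,0,0,0],[0.5,0,0,0,0,0,0],[0.5,0,0,0,0,0,0]]}' > m.json && python3 inch.py m.json;echo '{"plan": [[0.5,0,0,-0.03,0,0,0],[0.5,0,0,-0.045,0,0,0],[0.5,-0.01,-0.04,-0.04,0,0,0],[0.5,0,-0.02,0,0,0,0],[0,0,0,0,0,0,0]]}' > m.json && python3 inch.py m.json;python3 -c "
from h import *
hopper();p=toworld([0.0,-.155]);goal([*p,.1535],92.7)
c,W=wrist();M=(W[...,:2]-O)@RM;m=(abs(M)<.054).all(-1)&(W[...,2]<.17);print('hop max z',np.nanpercentile(W[m][:,2],[50,90,98,99.7]))
cv2.imwrite('pics/w10.png',cv2.resize(c['img'],None,fx=1.2,fy=1.2)[:,:,::-1])" )|grep -E "pos|ft|gap|hop"
```

```text
tool_pos: [0.6287, -0.1392, 0.1274]
ft_force: [0.5, 0.3, -0.5]
finger_gap: 0.39
tool_pos: [0.6319, -0.1387, 0.1314]
ft_force: [-0.4, 0.3, 0.5]
finger_gap: 0.497
tool_pos: [0.5754, -0.1506, 0.242]
ft_force: [0.2, -0.6, -0.6]
finger_gap: 0.463
w hop nut [-0.02   0.037] 0.119 991 [284 131  35  34]
w hop nut [0.011 0.   ] 0.158 4807 [283 130  96  99]
pos [ 0.577  -0.1483  0.2405] j [-33.  16.  54.  90. -13.  80.  24.] need d [-0.1541  0.0423  0.0872] rotvec [ 0.1  0.1 -0.5] f [ 1.5  0.7 -0.2]
hop max z [0.10648144 0.11821983 0.12610637 0.12821906]
```

View pics/w10.png

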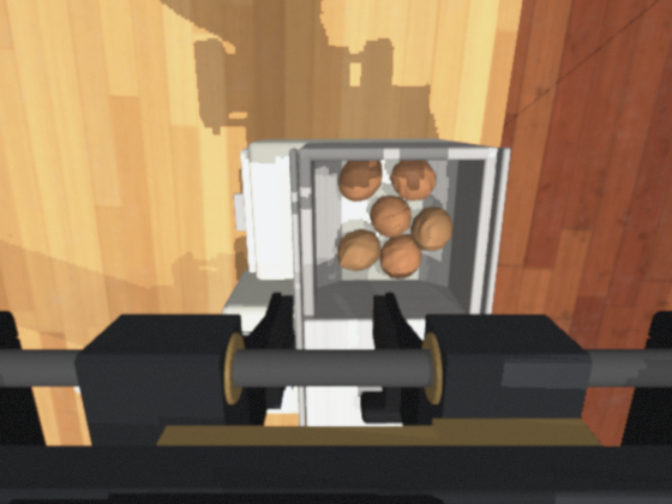

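```bash
(echo '{"plan": [[0,-0.046,0.012,0,0,0,0],[0,-0.046,0.012,0,0,0,0],[0,-0.046,0.012,0,0,0,0],[0,-0.016,0.006,0,0,0,0],[0,0,0,0,0,0,0]]}' > m.json && python3 inch.py m.json; python3 -c "
from h import *
p=toworld([0.0,-.155]);goal([*p,.1535],92.7)" )|grep -E "pos|ft|gap"
```

```text
tool_pos: [0.6241, -0.3046, 0.2383]
ft_force: [-0.3, -0.0, -0.9]
finger_gap: 0.013
pos [ 0.6241 -0.3046  0.2383] j [-11.  31.  52.  75. -23.  85.  40.] need d [0.0041 0.0015 0.0848] rotvec [-0.1  0.2 -0.8] f [-0.3 -0.  -0.9]
```

```bash
(echo '{"plan": [[0,0,0,0.04,0,0,0],[0,0,0,0.035,0,0,0],[0,0,0,0.008,0,0,0],[0,0,0,0,0,0,0]]}' > m.json && python3 inch.py m.json;echo '{"plan": [[0,0.02,0,0,0,0,0],[0,0.02,0,0,0,0,0],[0,0.02,0,0,0,0,0],[0,0.02,0,0,0,0,0],[0,0.02,0,0,0,0,0]]}' > m.json && python3 inch.py m.json;echo '{"plan": [[0,0.02,0,0,0,0,0],[0,0.01,0,0,0,0,0],[0,0,0,0,0,0,0]]}' > m.json && python3 inch.py m.json; python3 -c "
from h import *
p=toworld([0.0,-.0167]);goal([*p,.1535],92.7)" )|grep -E "pos|ft|gap"
```

```text
tool_pos: [0.6244, -0.2998, 0.1562]
ft_force: [-0.6, 0.1, 0.1]
finger_gap: 0.006
tool_pos: [0.6214, -0.2017, 0.1597]
ft_force: [-0.5, -1.9, 0.2]
finger_gap: 0.007
tool_pos: [0.6209, -0.1698, 0.1587]
ft_force: [-0.3, -1.0, 0.1]
finger_gap: 0.004
pos [ 0.6209 -0.1698  0.1587] j [-27.  26.  52.  90. -21.  74.  30.] need d [ 0.0072 -0.0019  0.0051] rotvec [ 0.2  0.1 -0.4] f [-0.3 -1.   0.1]
```

```bash
(echo '{"plan": [[0,0.005,0,0,0,0,0],[0,0,0,0,0,0,0]]}' > m.json && python3 inch.py m.json;echo '{"plan": [[0,0.003,0,0,0,0,0],[0,0,0,0,0,0,0]]}' > m.json && python3 inch.py m.json;echo '{"plan": [[0,0.002,0,0,0,0,0],[0,0,0,0,0,0,0]]}' > m.json && python3 inch.py m.json)|grep -E "pos|ft"
```

```text
tool_pos: [0.6197, -0.167, 0.1576]
ft_force: [-0.1, 0.0, -0.0]
tool_pos: [0.6193, -0.164, 0.1572]
ft_force: [0.7, -0.7, 1.4]
tool_pos: [0.6192, -0.1635, 0.1572]
ft_force: [2.2, -6.0, -1.3]
```

```bash
(echo '{"plan": [[0,0.0015,0,0,0,0,0],[0,0,0,0,0,0,0]]}' > m.json && python3 inch.py m.json;echo '{"plan": [[0,-0.03,0,0,0,0,0],[0,0,0,-0.045,0,0,0],[0,0,0,-0.048,0,0,0],[0,-0.02,-0.045,-0.02,0,0,0],[0,-0.02,-0.045,0,0,0,0]]}' > m.json && python3 inch.py m.json;echo '{"plan": [[0,-0.02,-0.045,0,0,0,0],[0,-0.04,-0.025,0,0,0,0],[0,-0.045,-0.02,0,0,0,0],[0,-0.045,-0.02,0,0,0,0],[0,0,0,0,0,0,0]]}' > m.json && python3 inch.py m.json)|grep -E "pos|ft"
python3 - <<'E'
from h import *
for n in ('top','scene'):
    c=eyes.camera(n);W=cloud(c)
    if n=='top':
        a=c['img'][145:275,150:400]; cv2.imwrite('pics/f.png',cv2.resize(a,None,fx=3.1,fy=3.1,interpolation=2)[:,:,::-1])
        z=W[...,2];t=(abs(W[...,0]-.64)<.12)&(abs(W[...,1]-.225)<.1)
        P=W[t&(z>.08)&(z<.12)];print('handle',P.mean(0).round(4))
        P=W[t&(z>.024)&(z<.06)];print('tray',cv2.minAreaRect((P[:,:2]*1000).astype(np.float32)))
        k=(z>.178)&(z<.2)&(W[...,0]>.58)&(W[...,0]<.66)&(abs(W[...,1]+.146)<.06);P=W[k];print('knob',P.mean(0).round(4),len(P))
E
```

```text
tool_pos: [0.6192, -0.1634, 0.1573]
ft_force: [2.9, -8.6, -2.3]
tool_pos: [0.5353, -0.2328, 0.2716]
ft_force: [-0.8, -1.9, 2.0]
tool_pos: [0.4241, -0.3929, 0.2698]
ft_force: [-0.1, 0.4, 0.4]
handle [0.6394 0.2267 0.0897]
tray ((640.626220703125, 227.85659790039062), (159.66000366210938, 97.54334259033203), 2.174478530883789)
knob [ 0.6195 -0.1429  0.189 ] 85
```

View pics/f.png

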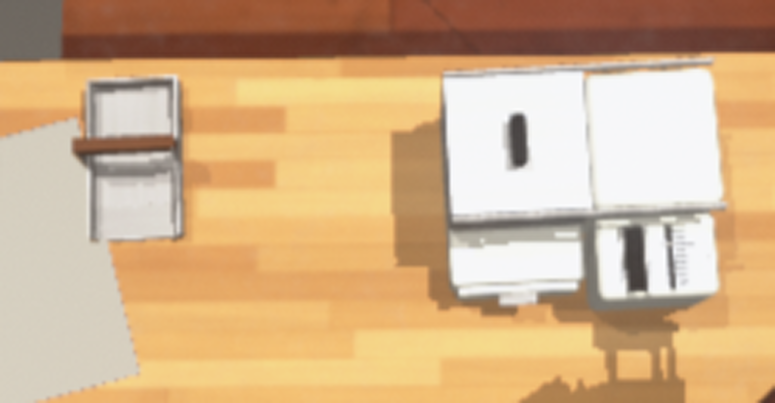

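```bash
python3 -c "
from bench import arm, eyes, job
print(job.hand_in())"
```

```text
the job is handed in; nothing more can be done
None
```

I handed the job in, but the hand-in gave no verdict. The thumbwheel read click 6 when I set it, all six walnuts are in the hopper, and the last picture shows the drawer home, the cover shut and the empty tray on the counter.

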